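# Put the forceps cassette right for the microscope class

## Task

Get the forceps cassette ready for the microscope class: pull up its sprung latch knob, turn it and let it snap down into the open notch, swing the hold-down gate right back until it stays open, and take out the one instrument that is not a pair of forceps and lay it in a free place of the stock rack. Put one of the spare pairs of forceps from the stock rack in the cassette, and also all the washed forceps that lie on the drying mat, each lying in a place of its own across both rails (the other stock stays in its rack). Then swing the gate shut and turn the latch back over it until it snaps home; do not disturb the petri dish, the jar or the wash bottle.

Things in the scene. Friction and masses are not known exactly. Their poses are not given: they have to be found in the camera images.
- cassette: fixed instrument cassette: dark base 242 x 284 x 6 mm, walls 48 mm high at x = -90 and +92 mm (4 mm thick), two grey toothed rails along y at x = -40 and +40 mm (10 mm thick). Five places at y = -88, -44, 0, 44, 88 mm: notches 30 mm wide in both rails, floor 30 mm, tooth tops 44 mm above the bench; instruments lie along x across both. Origin: underside, midway between rails; x from latch to gate hinge.
- stock: fixed stock rack: dark base 120 x 204 x 6 mm, the same two toothed rails at x = -40 and +40 mm, four places at y = -66, -22, 22, 66 mm (notches 30 mm wide, floor 30 mm, tooth tops 44 mm above the bench); no gate. Origin: underside centre, z up. At the start it holds two spare forceps and the scissors; one place is free.
- kit_a_mid (a point): all-steel straight forceps, 144 mm long, 16 mm wide over both legs at the middle (8 mm at the closed end, 5 mm at the points), 12 mm high lying flat, 40 g. The point is its centre, half-way up; x along its length towards the points, z up. Belongs to the cassette and starts in one of its places (may be absent).
- kit_b_mid (a point): all-steel straight forceps, 144 mm long, 16 mm wide over both legs at the middle (8 mm at the closed end, 5 mm at the points), 12 mm high lying flat, 40 g. The point is its centre, half-way up; x along its length towards the points, z up. Belongs to the cassette and starts in one of its places (may be absent).
- spare_a_mid (a point): all-steel straight forceps, 144 mm long, 16 mm wide over both legs at the middle (8 mm at the closed end, 5 mm at the points), 12 mm high lying flat, 40 g. The point is its centre, half-way up; x along its length towards the points, z up. A spare, starts in the stock rack.
- spare_b_mid (a point): all-steel straight forceps, 144 mm long, 16 mm wide over both legs at the middle (8 mm at the closed end, 5 mm at the points), 12 mm high lying flat, 40 g. The point is its centre, half-way up; x along its length towards the points, z up. A spare, starts in the stock rack.
- washed_a_mid (a point): all-steel straight forceps, 144 mm long, 16 mm wide over both legs at the middle (8 mm at the closed end, 5 mm at the points), 12 mm high lying flat, 40 g. The point is its centre, half-way up; x along its length towards the points, z up. Washed, starts on the drying mat (a dark cloth mat 200 x 180 x 3 mm on the bench); may be absent.
- washed_b_mid (a point): all-steel straight forceps, 144 mm long, 16 mm wide over both legs at the middle (8 mm at the closed end, 5 mm at the points), 12 mm high lying flat, 40 g. The point is its centre, half-way up; x along its length towards the points, z up. Washed, starts on the drying mat; may be absent.
- scalpel_mid (a point): steel scalpel 160 mm long, 35 g: handle 12 mm wide (14 mm at its thicker part), 10 mm high, narrow blade. The point is half-way up, near its centre of mass; x along its length to the blade. If present it is the wrong instrument in the cassette (either the scalpel or the section lifter is there, the other is absent).
- lifter_mid (a point): steel section lifter: handle 12 mm wide, 10 mm high, thin neck and a flat spatula blade 28 mm wide, 157 mm long in all, 40 g. The point is half-way up, near its centre of mass; x along its length to the blade. If present it is the wrong instrument in the cassette.
- scissors_mid (a point): steel scissors 157 mm long, 15 mm wide at the middle, 48 mm over the two finger rings, 10 mm high; starts in the stock rack and stays there. The point is half-way up at the middle; x to the blade points.
- gate (a joint): hold-down gate, rad: 0 shut, 2.0 at its open stop. A 160 g steel U frame hinged along the cassette's far side, a cross bar over the middle of the instruments (lip 47 mm above the bench) and a tongue 24 mm wide, 8 mm thick towards the latch. It swings freely: past 1.57 it falls open and stays, before that it falls shut.
- gate_hinge (a point): middle of the gate's hinge axis, at x = 80 mm, y = 0, z = 66 mm of the cassette; the axis runs along the cassette's y.
- gate_grip (a point): point to grip on the gate's tongue across its 24 mm width (along the cassette's y), 142 mm from the hinge axis; the tongue goes on 34 mm beyond to its tip. Shut it is 66 mm above the bench, open about 195 mm; it moves on a circle about the hinge.
- latch_turn (a joint): turn of the latch knob, rad, anticlockwise seen from above: 0 locked (its steel finger lies over the tip of the gate's tongue, so the gate cannot rise), 1.309 open (finger turned aside). A notch at each end holds the knob by a cross pin; between them it rides on a tooth 7 mm high.
- latch_pull (a joint): how far the latch knob is pulled up, m: 0 snapped down in a notch, 0.011 at most. It must be up 8 mm or more to turn. A spring pushes it down with 5.4 N at 0 and about 10 N when up.
- latch_grip (a point): centre of the knob's black T-handle, a bar 48 mm long, 12 mm thick, 16 mm high, on the vertical latch axis at x = -118 mm, y = 0 of the cassette, 96 mm above the bench when down. Its x lies along the bar and turns with the knob; locked, the bar points along the cassette's x.
- dish: glass petri dish 92 mm across, 16 mm high, a bystander. Origin under its centre.
- jar: specimen jar 56 mm across, 75 mm high, a bystander. Origin under its centre.
- wash_bottle: white wash bottle 70 mm across, 170 mm high, a bystander. Origin under its centre.

How it is judged (in metres and radians):
On the way, in this order (a step that is already met when the one before it is completed fails the run):
1. the latch knob is turned to open and has snapped down in its open notch, the gate still shut (value of joint latch_turn above 1.15 rad and value of joint latch_pull below 0.002 m and value of joint gate below 0.05 rad), for 0.2 s.
2. the gate is swung right back (value of joint gate above 1.75 rad), for 0.3 s.
3. with the gate open, the contents of cassette and stock rack are right and at rest (x of kit_a_mid in the frame of cassette between -0.03 and 0.03 m and y of kit_a_mid in the frame of cassette between -0.105 and 0.105 m and z of kit_a_mid in the frame of cassette between 0.031 and 0.0405 m and angle between the x axis of each of kit_a_mid, kit_b_mid, washed_a_mid, washed_b_mid and the x axis of cassette, either way round below 0.2 rad and x of kit_b_mid in the frame of cassette between -0.03 and 0.03 m and y of kit_b_mid in the frame of cassette between -0.105 and 0.105 m and z of kit_b_mid in the frame of cassette between 0.031 and 0.0405 m and x of washed_a_mid in the frame of cassette between -0.03 and 0.03 m and y of washed_a_mid in the frame of cassette between -0.105 and 0.105 m and z of washed_a_mid in the frame of cassette between 0.031 and 0.0405 m and x of washed_b_mid in the frame of cassette between -0.03 and 0.03 m and y of washed_b_mid in the frame of cassette between -0.105 and 0.105 m and z of washed_b_mid in the frame of cassette between 0.031 and 0.0405 m and x of scalpel_mid in the frame of stock between -0.03 and 0.03 m and y of scalpel_mid in the frame of stock between -0.083 and 0.083 m and z of scalpel_mid in the frame of stock between 0.031 and 0.0405 m and angle between the x axis of each of scalpel_mid, lifter_mid, scissors_mid and the x axis of stock, either way round below 0.2 rad and x of lifter_mid in the frame of stock between -0.03 and 0.03 m and y of lifter_mid in the frame of stock between -0.083 and 0.083 m and z of lifter_mid in the frame of stock between 0.031 and 0.0405 m and x of scissors_mid in the frame of stock between -0.03 and 0.03 m and y of scissors_mid in the frame of stock between -0.083 and 0.083 m and z of scissors_mid in the frame of stock between 0.031 and 0.0405 m and ((x of spare_a_mid in the frame of cassette between -0.03 and 0.03 m and y of spare_a_mid in the frame of cassette between -0.105 and 0.105 m and z of spare_a_mid in the frame of cassette between 0.031 and 0.0405 m and angle between the x axis of spare_a_mid and the x axis of cassette, either way round below 0.2 rad and x of spare_b_mid in the frame of stock between -0.03 and 0.03 m and y of spare_b_mid in the frame of stock between -0.083 and 0.083 m and z of spare_b_mid in the frame of stock between 0.031 and 0.0405 m and angle between the x axis of spare_b_mid and the x axis of stock, either way round below 0.2 rad) or (x of spare_b_mid in the frame of cassette between -0.03 and 0.03 m and y of spare_b_mid in the frame of cassette between -0.105 and 0.105 m and z of spare_b_mid in the frame of cassette between 0.031 and 0.0405 m and angle between the x axis of spare_b_mid and the x axis of cassette, either way round below 0.2 rad and x of spare_a_mid in the frame of stock between -0.03 and 0.03 m and y of spare_a_mid in the frame of stock between -0.083 and 0.083 m and z of spare_a_mid in the frame of stock between 0.031 and 0.0405 m and angle between the x axis of spare_a_mid and the x axis of stock, either way round below 0.2 rad)) and value of joint gate above 1.3 rad), for 0.3 s.
4. the gate is shut, the latch still open (value of joint gate below 0.05 rad and value of joint latch_turn above 1.15 rad), for 0.2 s.
At the end, for the whole second after the job is handed in: All kit and mat forceps and one spare lie in cassette places; wrong tool, scissors, other spare in stock places: centre 31 to 40.5 mm above rack underside, within 30 mm of midway between rails, within 0.2 rad of square. Gate under 0.05 rad, latch turn under 0.15 rad, pull under 2 mm (x of kit_a_mid in the frame of cassette between -0.03 and 0.03 m and y of kit_a_mid in the frame of cassette between -0.105 and 0.105 m and z of kit_a_mid in the frame of cassette between 0.031 and 0.0405 m and angle between the x axis of each of kit_a_mid, kit_b_mid, washed_a_mid, washed_b_mid and the x axis of cassette, either way round below 0.2 rad and x of kit_b_mid in the frame of cassette between -0.03 and 0.03 m and y of kit_b_mid in the frame of cassette between -0.105 and 0.105 m and z of kit_b_mid in the frame of cassette between 0.031 and 0.0405 m and x of washed_a_mid in the frame of cassette between -0.03 and 0.03 m and y of washed_a_mid in the frame of cassette between -0.105 and 0.105 m and z of washed_a_mid in the frame of cassette between 0.031 and 0.0405 m and x of washed_b_mid in the frame of cassette between -0.03 and 0.03 m and y of washed_b_mid in the frame of cassette between -0.105 and 0.105 m and z of washed_b_mid in the frame of cassette between 0.031 and 0.0405 m and x of scalpel_mid in the frame of stock between -0.03 and 0.03 m and y of scalpel_mid in the frame of stock between -0.083 and 0.083 m and z of scalpel_mid in the frame of stock between 0.031 and 0.0405 m and angle between the x axis of each of scalpel_mid, lifter_mid, scissors_mid and the x axis of stock, either way round below 0.2 rad and x of lifter_mid in the frame of stock between -0.03 and 0.03 m and y of lifter_mid in the frame of stock between -0.083 and 0.083 m and z of lifter_mid in the frame of stock between 0.031 and 0.0405 m and x of scissors_mid in the frame of stock between -0.03 and 0.03 m and y of scissors_mid in the frame of stock between -0.083 and 0.083 m and z of scissors_mid in the frame of stock between 0.031 and 0.0405 m and ((x of spare_a_mid in the frame of cassette between -0.03 and 0.03 m and y of spare_a_mid in the frame of cassette between -0.105 and 0.105 m and z of spare_a_mid in the frame of cassette between 0.031 and 0.0405 m and angle between the x axis of spare_a_mid and the x axis of cassette, either way round below 0.2 rad and x of spare_b_mid in the frame of stock between -0.03 and 0.03 m and y of spare_b_mid in the frame of stock between -0.083 and 0.083 m and z of spare_b_mid in the frame of stock between 0.031 and 0.0405 m and angle between the x axis of spare_b_mid and the x axis of stock, either way round below 0.2 rad) or (x of spare_b_mid in the frame of cassette between -0.03 and 0.03 m and y of spare_b_mid in the frame of cassette between -0.105 and 0.105 m and z of spare_b_mid in the frame of cassette between 0.031 and 0.0405 m and angle between the x axis of spare_b_mid and the x axis of cassette, either way round below 0.2 rad and x of spare_a_mid in the frame of stock between -0.03 and 0.03 m and y of spare_a_mid in the frame of stock between -0.083 and 0.083 m and z of spare_a_mid in the frame of stock between 0.031 and 0.0405 m and angle between the x axis of spare_a_mid and the x axis of stock, either way round below 0.2 rad)) and value of joint gate below 0.05 rad and value of joint latch_turn below 0.15 rad and value of joint latch_pull below 0.002 m); the robot touches nothing.
It fails at once if the petri dish is pushed more than 25 mm or tipped over (distance of dish from where it was at the start of the episode above 0.025 m or angle between dish's own z axis and vertical above 0.5 rad).
It fails at once if the jar is pushed more than 25 mm or tipped over (distance of jar from where it was at the start of the episode above 0.025 m or angle between jar's own z axis and vertical above 0.5 rad).
It fails at once if the wash bottle is pushed more than 25 mm or tipped over (distance of wash_bottle from where it was at the start of the episode above 0.025 m or angle between wash_bottle's own z axis and vertical above 0.5 rad).
Of kit_a, kit_b only 1 to 2 are there at a start; the rules pass over those that are not, and their reading is None.
Of scalpel, lifter only 1 to 1 are there at a start; the rules pass over those that are not, and their reading is None.
Of washed_a, washed_b only 1 to 2 are there at a start; the rules pass over those that are not, and their reading is None.
At some moment in a run one of washed_a, washed_b may be knocked a few centimetres aside while the robot is not near it.
It also fails if it takes over 208 s, if anything falls off the work surface, if the arm or the gripper's body presses on something with over 40 N, if the wrist force passes 120 N, or if a joint passes its speed limit or range.

## Robot

A 7-joint arm with a two-finger parallel gripper is mounted at the origin on the work surface. World frame = base frame: x ahead of the robot, y to its left, z up, the work surface at z = 0. Lengths are in mm, angles in rad, forces in N, time in s.
With the tool pointing down it reaches from about 400 to 875 mm from the base axis. Payload 19.3 kg.
Tool frame: the origin (TCP) lies at the very end of the fingers, on their centre line; the grasp point (between the pads) lies 19 mm behind it; z points along the fingers, y is the line along which they close (so a half turn about z gives the same grasp; the last joint's range is limited). The gripper opens to 85 mm and grips with 20 to 120 N. Pads are 22 mm wide; open, the fingers measure 114 mm over their backs; the gripper's body (76 mm by 85 mm) begins 54 mm behind the grasp point. The pads swing forward as they close: fully open they stand 13 mm farther back than shut.
Start: joints at [1.205, 0.521, -0.036, 1.599, 0.021, 1.021, -0.113], TCP at [182.163, -597.856, 231.291] pointing down, gripper open.
Joint ranges: [-2.91, 2.91], [-0.3, 2.13], [-1.5, 1.42], [0.17, 2.43], [-1.26, 4.41], [0.16, 1.93], [-2.52, 2.52]. Speed limits (rad/s): [1.89, 1.89, 2.39, 2.39, 3.01, 3.01, 3.01].

## Interface

Orientations are given as [roll, pitch, yaw] about the fixed x, y, z axes, in that order (R = Rz(yaw) Ry(pitch) Rx(roll)).
In Python, from station import ctrl gives the robot as it stands.
- The arm moves only by the tool servo_tool, never from a script. Its argument "increments" is a list of rows, each an object of numbers: "hand": the closure in counts, from 0 (fully open) to 255 (shut); "dx", "dy", "dz": the shift along the tool's x, y, z in m; "rx", "ry", "rz": the turn, a rotation vector about the tool's x, y, z in rad. A call has 1 to 8 rows; each row shifts and turns the commanded pose from where the row before left it, along the tool's axes as they then stand; what a row does not reach is not made up. A row lasts 1/10 s, in which the tool goes at most 50 mm and 8.59 degrees, less where a joint would pass 70% of its speed; a pose out of reach is approached as far as the arm can. A call with a gripper value outside its range is refused whole. The fingers move at their own pace and stop on an object; "grip_force" is the grip in N (left out, the last holds). Time passes only in rows, so rows that do not move let the fingers close. It gives the time, the measured TCP pose, the force, the opening and the grip force at its end, in the units of the state.
- ctrl.get_state(): the state, without advancing time (a new reading comes with each control period).
- ctrl.camera(name): name is "side" or "top"; returns a dict with "pixels" (384x512x3 uint8, red, green, blue), "range_z" (384x512 float32, mm along the optical axis (not along the pixel's ray), 0 where there is no reading), "intrinsics" (3x3 intrinsics, pixels), "k1" (the pictures are not rectified: a ray, as slopes to the right and down, at radius r is drawn at 1 + k1 r^2 times it, then the intrinsics apply), "rvec" (rotation vector, rad) and "tvec" (3), from world to camera coordinates, as OpenCV has them. Camera axes: x right, y down, z forward; pixel columns grow to the right and rows downward; lengths in mm; the calibration is good to about 2 mm. A picture is of the moment at which its call begins.
- ctrl.job_done(): hands the job in; it is judged then, once.
Trained networks look in a picture, given as the dict that the camera call returned (one of the last four; its "shot" number tells which), for a name from the list of things; names that differ only in an ending like _2 or _b are one class to them, and where a whole thing is asked for, a point or a joint stands for the part that bears it (a point fixed in the world has none). Each returns a list of dicts, best first, with "score" (0 to 1); they miss things now and then, are a little off and sometimes report something else, mostly with a low value. They report only what shows in the picture. A call takes as long as a camera call.
- ctrl.boxes_of(picture, target): "uv" ([column, row] in pixels, amid what is visible of it).
The state is a dict: "clock": time; "qpos": joint angles; "dq": joint speeds; "effort": joint torques, N m; "position": TCP position; "tcp_rot": TCP orientation; "wrist_force": force on the tool from outside, world axes, zero at the start; "moment": the same for the moment, N m; "opening": finger opening in mm; "gripper_force": force on a finger pad.
Only numpy, scipy, OpenCV 4.12 (cv2) and the standard library are available. Lean on these libraries where they do the work, as an engineer would, in place of code of your own. Each camera call takes 0.05 s, during which the arm holds its last target. There are 200 camera calls.

## Working session

There is one attempt and no reset: what is moved stays moved. The work goes in short steps, Python scripts to look and compute and a tool call to move; the robot and the scene stay as the last step left them, time stands still between calls to the robot, and variables do not carry over. Pictures are saved under pics/ and viewed, at most 16 in all, crops included, and the job is handed in when it is done.

Besides the shell and the picture viewer there is one more tool, called after "Request:" in YAML: its name, and indented under it one key for each argument. servo_tool: Moves the arm, as the interface text tells. Its arguments: {"type":"object","properties":{"increments":{"type":"array"},"grip_force":{"type":"number"}},"required":["increments"]}

```bash
ls; mkdir -p pics; cat > h.py <<'E'
import numpy as np, cv2
from station import ctrl
def rays(p,uv):
    K=np.array(p["intrinsics"],float);k1=p["k1"]
    uv=np.atleast_2d(np.array(uv,float))
    d=np.c_[(uv[:,0]-K[0,2])/K[0,0],(uv[:,1]-K[1,2])/K[1,1]]
    s=d.copy()
    for _ in range(20): s=d/(1+k1*(s**2).sum(1))[:,None]
    return np.c_[s,np.ones(len(s))]
def RT(p):
    R=cv2.Rodrigues(np.array(p["rvec"],float))[0];return R,np.array(p["tvec"],float).ravel()
def onz(p,uv,z):
    R,t=RT(p);r=rays(p,uv)@R;c=-R.T@t
    return c+r*((z-c[2])/r[:,2])[:,None]
def atdepth(p,uv):
    R,t=RT(p);uv=np.atleast_2d(uv)
    D=p["range_z"];z=np.array([D[int(round(v)),int(round(u))] for u,v in uv])
    return (rays(p,uv)*z[:,None]-t)@R
def cloud(p):
    v,u=np.mgrid[0:384,0:512];uv=np.c_[u.ravel(),v.ravel()]
    R,t=RT(p);z=p["range_z"].ravel()
    P=(rays(p,uv)*z[:,None]-t)@R;P[z<=0]=np.nan
    return P.reshape(384,512,3)
def proj(p,X):
    R,t=RT(p);c=np.atleast_2d(X)@R.T+t;s=c[:,:2]/c[:,2:]
    s=s*(1+p["k1"]*(s**2).sum(1))[:,None];K=np.array(p["intrinsics"])
    return np.c_[s[:,0]*K[0,0]+K[0,2],s[:,1]*K[1,1]+K[1,2]]
def save(p,n,crop=None,f=1):
    im=p["pixels"][:,:,::-1]
    if crop: a,b,c,d=crop;im=im[b:d,a:c]
    cv2.imwrite(n,cv2.resize(im,None,fx=f,fy=f,interpolation=cv2.INTER_CUBIC))
E
python3 - <<'E'
from h import *
import pickle
for n in("top","side"):
    p=ctrl.camera(n);save(p,f"pics/{n}0.png",f=1.5);pickle.dump(p,open(n+".pkl","wb"))
    R,t=RT(p);print(n,-R.T@t,R[2])
    for c in ["cassette","stock","kit_a_mid","spare_a_mid","washed_a_mid","scalpel_mid","lifter_mid","scissors_mid","gate_grip","latch_grip","gate_hinge","dish","jar","wash_bottle"]:
        try:
            b=ctrl.boxes_of(p,c)
            print(c,[(np.round(x["uv"]).tolist(),round(x["score"],2),np.round(atdepth(p,x["uv"])[0]).tolist()) for x in b if x["score"]>.3])
        except Exception as e: print(c,e)
print(ctrl.get_state())
E
```

```text
pics
top [ 465.40161492   12.25367682 1406.80079753] [ 7.02189558e-02  2.37603926e-04 -9.97531574e-01]
cassette [([194.0, 214.0], 0.59, [467.0, 250.0, 3.0])]
stock [([342.0, 207.0], 0.88, [482.0, -282.0, 2.0])]
kit_a_mid []
spare_a_mid [([333.0, 221.0], 0.55, [434.0, -250.0, 2.0])]
washed_a_mid []
scalpel_mid [([166.0, 221.0], 0.57, [443.0, 342.0, 38.0])]
lifter_mid []
scissors_mid [([365.0, 201.0], 0.75, [503.0, -365.0, 6.0])]
gate_grip [([190.0, 212.0], 0.74, [474.0, 251.0, 73.0])]
latch_grip [([189.0, 244.0], 0.5, [365.0, 257.0, 51.0]), ([343.0, 202.0], 0.42, [500.0, -286.0, 4.0])]
gate_hinge [([196.0, 216.0], 0.75, [460.0, 242.0, 4.0]), ([272.0, 132.0], 0.35, [757.0, -38.0, 17.0])]
dish [([271.0, 134.0], 0.55, [750.0, -33.0, 20.0])]
jar [([139.0, 256.0], 0.52, [328.0, 424.0, 77.0])]
wash_bottle [([394.0, 253.0], 0.86, [330.0, -423.0, 135.0])]
side [ 208.70371034  746.2709152  1024.89563788] [ 0.26549284 -0.59925705 -0.75525131]
cassette [([245.0, 284.0], 0.78, [441.0, 277.0, 44.0])]
stock [([300.0, 150.0], 0.91, [502.0, -287.0, -0.0])]
kit_a_mid []
spare_a_mid [([304.0, 152.0], 0
[... 719 characters left out ...]
array([ 1.2048261 ,  0.5214417 , -0.03632008,  1.59947888,  0.02118284,
        1.02112881, -0.11280008]), 'dq': array([ 1.10286842e-03,  7.00747323e-04,  1.01572802e-03, -2.84402908e-05,
        2.59573326e-03,  5.07594490e-04,  1.67156416e-04]), 'effort': array([-2.74510279e-05, -9.26833177e+01,  1.97817810e+00, -3.70249701e+01,
        1.80596783e-02,  1.90473969e-03,  1.82937202e-05]), 'position': array([ 182.16180648, -597.85327392,  231.27212371]), 'tcp_rot': array([-3.14151841e+00, -1.95153167e-05,  2.95735288e-01]), 'wrist_force': array([ 0.3210653 ,  0.17222856, -0.13401796]), 'moment': array([ 0.02479844, -0.02200193,  0.02743454]), 'gripper_force': 0.0, 'opening': 85.147968173845}
```

```bash
python3 - <<'E'
from h import *
import pickle
p=pickle.load(open("top.pkl","rb"));save(p,"pics/t1.png",(110,110,420,290),2.5)
p=pickle.load(open("side.pkl","rb"));save(p,"pics/s1.png",(150,210,350,360),4)
E
```

```text
(no output)
```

View pics/t1.png

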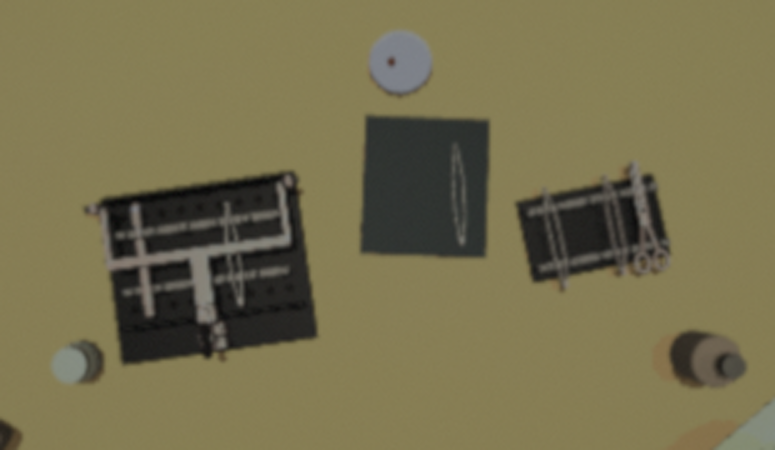

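View pics/s1.png

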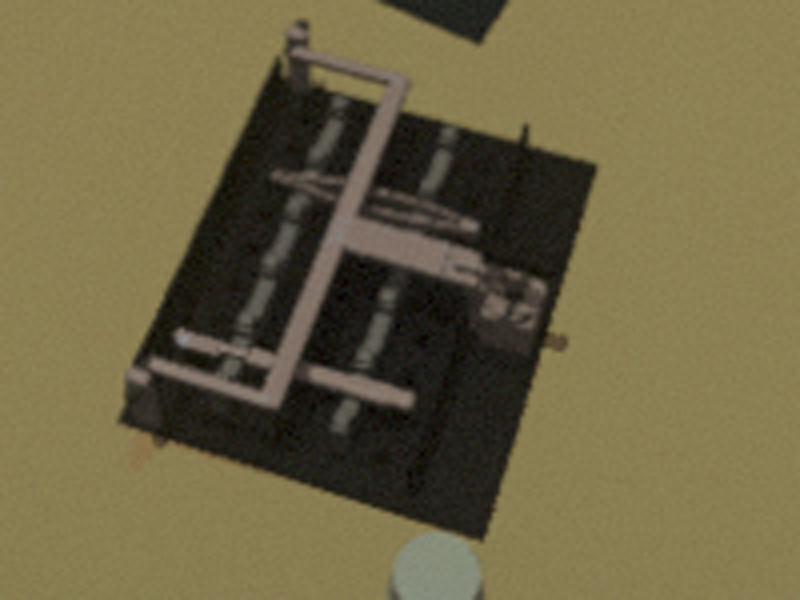

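```bash
cat >> h.py <<'E'
def rect(p,pose,z,xr,yr,res=1.):
    "ortho image on plane z in frame pose=(x,y,yaw): rows = +x up, cols = +y left"
    xs=np.arange(xr[1],xr[0],-res);ys=np.arange(yr[1],yr[0],-res)
    X,Y=np.meshgrid(xs,ys,indexing="ij");c,s=np.cos(pose[2]),np.sin(pose[2])
    W=np.c_[(pose[0]+c*X-s*Y).ravel(),(pose[1]+s*X+c*Y).ravel(),np.full(X.size,z)]
    uv=proj(p,W).astype(np.float32).reshape(X.shape+(2,))
    return cv2.remap(p["pixels"],uv[...,0],uv[...,1],cv2.INTER_CUBIC)
E
cat > m1.py <<'E'
from h import *
import pickle
out=[]
for n in("top","side"):
    p=pickle.load(open(n+".pkl","rb"))
    g=p["pixels"].max(2); m=(g<62).astype(np.uint8)
    m=cv2.morphologyEx(m,cv2.MORPH_CLOSE,np.ones((9,9)))
    nl,lab,st,ce=cv2.connectedComponentsWithStats(m)
    for i in range(1,nl):
        if st[i,4]<600: continue
        c=cv2.findContours((lab==i).astype(np.uint8),0,2)[0][0][:,0,:]
        W=onz(p,c,6.)[:,:2]
        r=cv2.minAreaRect(W.astype(np.float32));print(n,st[i],np.round(r[0]),np.round(r[1]),round(r[2],1))
p=pickle.load(open("top.pkl","rb"));C=cloud(p)
print("noise",np.nanstd(C[150:165,280:290,2]),np.nanmean(C[150:165,280:290,2]))
for nm,(a,b,c,d) in dict(cas=(145,175,245,260),stk=(310,170,385,230)).items():
    Q=C[b:d,a:c].reshape(-1,3);print(nm,np.histogram(Q[:,2],bins=[-5,3,10,20,28,36,46,56,64,80,110])[0])
E
python3 m1.py
```

```text
top [ 134   44   73   39 1118] [986. 338.] [166. 228.] 28.7
top [ 450   93   62  291 6687] [ 369. -800.] [ 243. 1077.] 87.3
top [    0    97   180   287 15490] [391. 651.] [1066.  669.] 0.8
top [ 255  157   50   55 2571] [569. -60.] [173. 192.] 86.7
top [ 150  180   86   75 5116] [454. 253.] [243. 282.] 7.2
top [ 317  180   60   42 1721] [ 505. -300.] [115. 199.] 10.7
top [ 230  321  101   63 3532] [-26. -51.] [354. 220.] 88.8
side [    0     0   512   301 41042] [ 714. -534.] [2865. 1799.] 27.2
side [ 320    0   79   20 1041] [  580. -1416.] [439. 214.] 29.7
side [ 89  23  86  74 953] [1374. -521.] [627.  63.] 89.4
side [ 279  122   44   49 1372] [ 504. -310.] [125. 227.] 10.4
side [ 214  161   80   60 2654] [569. -57.] [181. 196.] 86.8
side [ 180  216  119  129 8684] [465. 231.] [247. 332.] 7.1
noise 3.2666871008467764 2.1080881142812995
cas [2812 3416  446   82  239  381  226   22  663   74]
stk [2149 1398  150   31  212  420   39    0    0    0]
```

```bash
cat > m2.py <<'E'
from h import *
import pickle
ims=[]
for n in("top","side"):
    p=pickle.load(open(n+".pkl","rb"))
    a=rect(p,(454,253,.125),44.,(-160,140),(-150,150))
    b=rect(p,(505,-300,.185),44.,(-100,100),(-110,110))
    b=cv2.copyMakeBorder(b,50,50,0,0,cv2.BORDER_CONSTANT)
    ims.append(np.hstack([a,b]))
im=np.vstack(ims)[:,:,::-1]
im=cv2.convertScaleAbs(im,alpha=1.6)
for r in range(0,600,50): im[r,::6]=(0,255,255)
for c in range(0,520,50): im[::6,c]=(0,255,255)
cv2.imwrite("pics/r1.png",im)
E
python3 m2.py
```

```text
(no output)
```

View pics/r1.png

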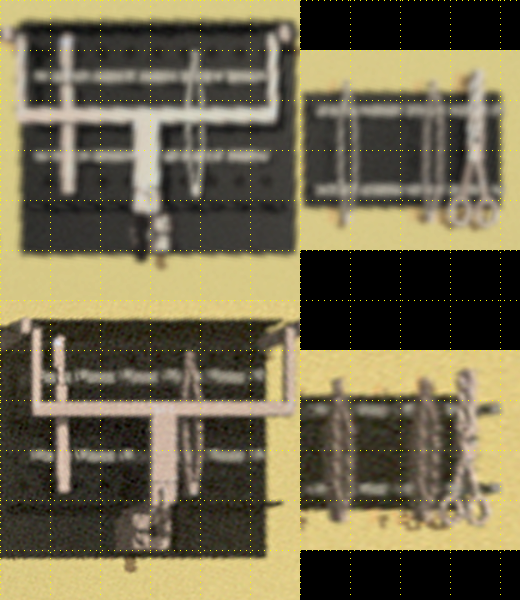

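```bash
cat > m3.py <<'E'
from h import *
import pickle
from scipy.ndimage import gaussian_filter
from scipy.optimize import minimize
P={n:pickle.load(open(n+".pkl","rb")) for n in("top","side")}
def model(slots):
    xs=np.arange(80,-80,-1.);L=max(slots)+42
    ys=np.arange(L,-L,-1.);M=np.zeros((len(xs),len(ys)))
    X,Y=np.meshgrid(xs,ys,indexing="ij")
    on=(np.abs(np.abs(X)-40)<5)&(np.abs(Y)<max(slots)+26)
    n=np.min([np.abs(Y-s) for s in slots],0)<15
    return gaussian_filter(on*1.-0.45*(on&n),2.5),L
def fit(slots,guess,mask):
    M,L=model(slots)
    for n in P:
        def f(q):
            im=rect(P[n],q,44.,(-80,80),(-L,L)).max(2).astype(float)
            im=np.minimum(im,90)
            k=mask(*np.meshgrid(np.arange(80,-80,-1.),np.arange(L,-L,-1.),indexing="ij"))
            return -np.corrcoef(im[k],M[k])[0,1]
        r=minimize(f,guess,method="Nelder-Mead",options=dict(initial_simplex=np.array([guess]*4)+np.vstack([[0]*3,np.diag([5,6,.03])])))
        print(n,np.round(r.x,3),r.fun)
inst=lambda Y,l:np.min([np.abs(Y-s) for s in l],0)>14
fit([-88,-44,0,44,88],(478.3,256,.125),lambda X,Y:(np.abs(np.abs(X)-40)<14)&inst(Y,[88,0,-44])&(np.abs(Y)<112))
fit([-66,-22,22,66],(506,-300,.185),lambda X,Y:(np.abs(np.abs(X)-40)<14)&inst(Y,[66,-22,-66])&(np.abs(Y)<90))
# knob
p=P["top"]
for n in P:
    b=ctrl.get_state()
im=[rect(P[n],(478.3-117,256-14.7,.125),z,(-60,60),(-60,60),.5) for n in P for z in (104.,)]
im=np.hstack(im)[:,:,::-1].copy();im=cv2.convertScaleAbs(im,alpha=2)
im[120,::6]=(0,255,255);im[::6,120]=im[::6,360]=(0,255,255);cv2.imwrite("pics/k1.png",cv2.resize(im,None,fx=1.6,fy=1.6))
E
python3 m3.py
```

```text
top [4.78061e+02 2.58705e+02 1.26000e-01] -0.8721955236822081
side [4.78866e+02 2.52912e+02 1.28000e-01] -0.8120885880027068
top [ 5.05526e+02 -3.00582e+02  1.87000e-01] -0.8259309562321834
side [ 5.05386e+02 -2.98143e+02  1.86000e-01] -0.6094320933884486
```

View pics/k1.png

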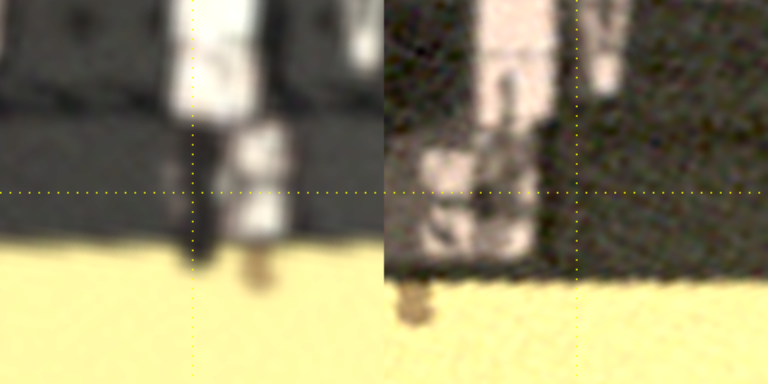

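```bash
cat > go.py <<'E'
import sys,numpy as np
from station import ctrl
s=ctrl.get_state();p=s["position"];r=s["tcp_rot"]
a=list(map(float,sys.argv[1:]));x,y,z,yaw=a[:4]
dy=(yaw-r[2]+np.pi)%(2*np.pi)-np.pi
d=np.array([x,y,z])-p;c,q=np.cos(yaw),np.sin(yaw)
t=[c*d[0]+q*d[1],q*d[0]-c*d[1],-d[2]]
print("t",round(s["clock"],1),"pos",np.round(p,1),"rot",np.round(r,3),"q",np.round(s["qpos"],2),"F",np.round(s["wrist_force"],1),"open",round(s["opening"],1),s["gripper_force"])
print("rz",round(-dy,4),"rows",abs(dy)/.149,"then tool mm",np.round(t,1),"rows",np.linalg.norm(t)/50)
E
```

Request:
servo_tool:
  increments:
    - {"dz": -0.02,"rz": 0.085,"hand": 0}
    - {"dz": -0.02,"rz": 0.0837}
    - {"dx": 0.04,"dy": -0.029}
    - {"dx": 0.04,"dy": -0.029}
    - {"dx": 0.04,"dy": -0.029}
    - {"dx": 0.04,"dy": -0.029}
    - {"dx": 0.04,"dy": -0.029}
    - {"dx": 0.04,"dy": -0.029}

```text
schema error: expected keys hand, dx, dy, dz, rx, ry, rz
```

Request:
servo_tool:
  increments:
    - {"dx": 0.04,"dy": -0.029}
    - {"dx": 0.04,"dy": -0.029}
    - {"dx": 0.035,"dy": -0.03}
    - {"dx": 0.004,"dy": -0.049}
    - {"dx": 0.004,"dy": -0.049}
    - {"dx": 0.004,"dy": -0.049}
    - {"dx": 0.004,"dy": -0.049}
    - {"dx": 0.004,"dy": -0.049}

```text
schema error: expected keys hand, dx, dy, dz, rx, ry, rz
```

Request:
servo_tool:
  increments:
    - {"hand": 0,"dx": 0,"dy": 0,"dz": -0.02,"rx": 0,"ry": 0,"rz": 0.085}
    - {"hand": 0,"dx": 0,"dy": 0,"dz": -0.02,"rx": 0,"ry": 0,"rz": 0.0837}
    - {"hand": 0,"dx": 0.04,"dy": -0.029,"dz": 0,"rx": 0,"ry": 0,"rz": 0}
    - {"hand": 0,"dx": 0.04,"dy": -0.029,"dz": 0,"rx": 0,"ry": 0,"rz": 0}
    - {"hand": 0,"dx": 0.04,"dy": -0.029,"dz": 0,"rx": 0,"ry": 0,"rz": 0}
    - {"hand": 0,"dx": 0.04,"dy": -0.029,"dz": 0,"rx": 0,"ry": 0,"rz": 0}
    - {"hand": 0,"dx": 0.04,"dy": -0.029,"dz": 0,"rx": 0,"ry": 0,"rz": 0}
    - {"hand": 0,"dx": 0.04,"dy": -0.029,"dz": 0,"rx": 0,"ry": 0,"rz": 0}
  grip_force: 20

```text
clock: 2.3
position: [399.4, -393.3, 271.5]
tcp_rot: [3.141, -0.0, 0.127]
wrist_force: [0.5, -0.7, -0.1]
opening: 85.4
gripper_force: 0.0
```

Request:
servo_tool:
  increments:
    - {"hand": 0,"dx": 0.04,"dy": -0.029,"dz": 0,"rx": 0,"ry": 0,"rz": 0}
    - {"hand": 0,"dx": 0.04,"dy": -0.029,"dz": 0,"rx": 0,"ry": 0,"rz": 0}
    - {"hand": 0,"dx": 0.035,"dy": -0.03,"dz": 0,"rx": 0,"ry": 0,"rz": 0}
    - {"hand": 0,"dx": 0.004,"dy": -0.049,"dz": 0,"rx": 0,"ry": 0,"rz": 0}
    - {"hand": 0,"dx": 0.004,"dy": -0.049,"dz": 0,"rx": 0,"ry": 0,"rz": 0}
    - {"hand": 0,"dx": 0.004,"dy": -0.049,"dz": 0,"rx": 0,"ry": 0,"rz": 0}
    - {"hand": 0,"dx": 0.004,"dy": -0.049,"dz": 0,"rx": 0,"ry": 0,"rz": 0}
    - {"hand": 0,"dx": 0.004,"dy": -0.049,"dz": 0,"rx": 0,"ry": 0,"rz": 0}

```text
clock: 3.1
position: [489.5, -45.6, 271.5]
tcp_rot: [3.141, -0.001, 0.127]
wrist_force: [1.2, 0.4, 0.5]
opening: 85.5
gripper_force: 0.0
```

```bash
python3 go.py 361.5 241 150 0.127
```

```text
t 3.1 pos [489.5 -45.6 271.5] rot [ 3.141e+00 -1.000e-03  1.270e-01] q [ 0.16  0.27 -0.23  1.89  0.07  0.99 -1.54] F [1.2 0.4 0.5] open 85.5 0.0
rz -0.0 rows 0.00023733557816133012 then tool mm [ -90.7 -300.5  121.5] rows 6.7312834652243305
```

Request:
servo_tool:
  increments:
    - {"hand": 60,"dx": -0.013,"dy": -0.043,"dz": 0.01,"rx": 0,"ry": 0,"rz": 0}
    - {"hand": 60,"dx": -0.013,"dy": -0.043,"dz": 0.01,"rx": 0,"ry": 0,"rz": 0}
    - {"hand": 60,"dx": -0.013,"dy": -0.043,"dz": 0.01,"rx": 0,"ry": 0,"rz": 0}
    - {"hand": 60,"dx": -0.013,"dy": -0.043,"dz": 0.01,"rx": 0,"ry": 0,"rz": 0}
    - {"hand": 60,"dx": -0.013,"dy": -0.043,"dz": 0.02,"rx": 0,"ry": 0,"rz": 0}
    - {"hand": 60,"dx": -0.013,"dy": -0.043,"dz": 0.02,"rx": 0,"ry": 0,"rz": 0}
    - {"hand": 60,"dx": -0.0127,"dy": -0.0425,"dz": 0.0195,"rx": 0,"ry": 0,"rz": 0}
    - {"hand": 60,"dx": 0,"dy": 0,"dz": 0,"rx": 0,"ry": 0,"rz": 0}

```text
clock: 3.9
position: [358.7, 243.7, 170.2]
tcp_rot: [-3.14, 0.002, 0.134]
wrist_force: [0.5, -1.4, -0.2]
opening: 65.5
gripper_force: 0.0
```

```bash
python3 go.py 361.5 241 84 0.127; python3 - <<'E'
from h import *
p=ctrl.camera("side");save(p,"pics/k2.png",(200,200,360,320),5)
p=ctrl.camera("top");print([(b["uv"],b["score"],onz(p,b["uv"],104)) for b in ctrl.boxes_of(p,"latch_grip")])
E
```

```text
t 3.9 pos [358.7 243.7 170.2] rot [-3.14e+00  2.00e-03  1.34e-01] q [-0.41  0.33 -0.4   2.13  0.19  0.72 -2.36] F [ 0.5 -1.4 -0.2] open 65.5 0.0
rz 0.0074 rows 0.04942698057980571 then tool mm [ 2.5  3.  86.2] rows 1.7264272414212118
[([197.7, 209.9], 0.59, array([[480.01131022, 219.33360294, 104.        ]])), ([192.1, 237.2], 0.43, array([[389.80479229, 238.64850677, 104.        ]]))]
```

View pics/k2.png

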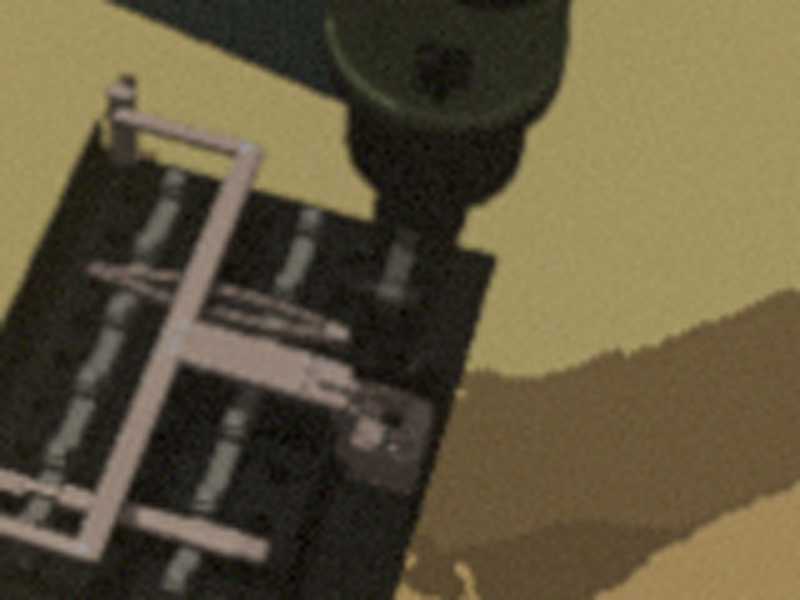

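Request:
servo_tool:
  increments:
    - {"hand": 60,"dx": 0.0025,"dy": 0.003,"dz": 0.03,"rx": 0,"ry": 0,"rz": 0.007}
    - {"hand": 60,"dx": 0,"dy": 0,"dz": 0.03,"rx": 0,"ry": 0,"rz": 0}
    - {"hand": 60,"dx": 0,"dy": 0,"dz": 0.02,"rx": 0,"ry": 0,"rz": 0}
    - {"hand": 60,"dx": 0,"dy": 0,"dz": 0.006,"rx": 0,"ry": 0,"rz": 0}
    - {"hand": 60,"dx": 0,"dy": 0,"dz": 0,"rx": 0,"ry": 0,"rz": 0}

```text
clock: 4.55
position: [365.1, 235.8, 85.9]
tcp_rot: [3.141, 0.0, 0.119]
wrist_force: [1.1, -0.5, -0.2]
opening: 65.4
gripper_force: 0.0
```

```bash
python3 go.py 361.5 241 84 0.127; python3 - <<'E'
from h import *
p=ctrl.camera("side");save(p,"pics/k3.png",(240,220,340,310),8)
E
```

```text
t 4.5 pos [365.1 235.8  85.9] rot [3.141 0.    0.119] q [-0.47  0.49 -0.3   2.19  0.29  0.5  -2.45] F [ 1.1 -0.5 -0.2] open 65.4 0.0
rz -0.0083 rows 0.05552501916142372 then tool mm [-2.9 -5.6  1.9] rows 0.13218179200470212
```

View pics/k3.png

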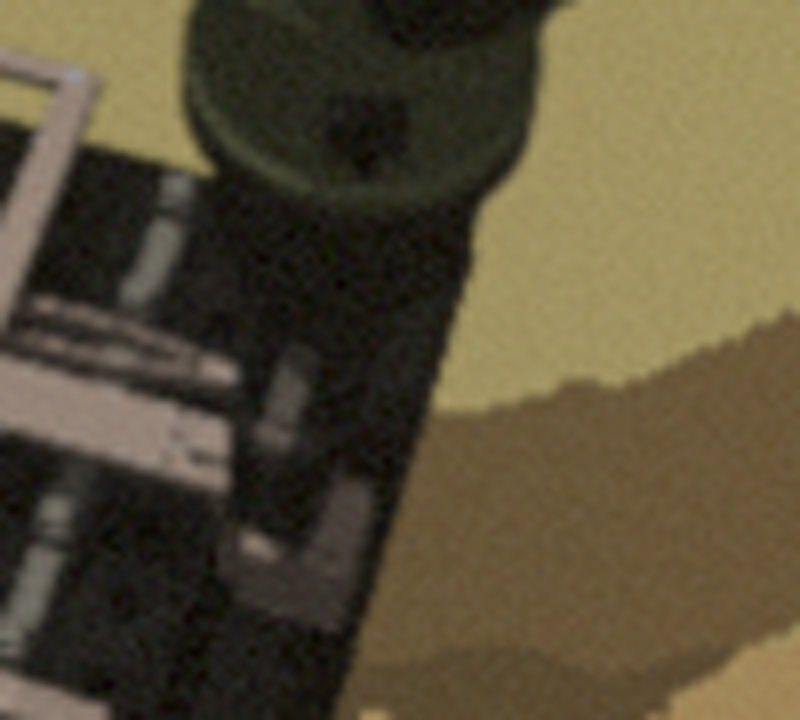

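Request:
servo_tool:
  increments:
    - {"hand": 60,"dx": -0.003,"dy": -0.0056,"dz": 0.001,"rx": 0,"ry": 0,"rz": -0.0083}
    - {"hand": 60,"dx": 0,"dy": 0,"dz": 0,"rx": 0,"ry": 0,"rz": 0}
    - {"hand": 140,"dx": 0,"dy": 0,"dz": 0,"rx": 0,"ry": 0,"rz": 0}
    - {"hand": 170,"dx": 0,"dy": 0,"dz": 0,"rx": 0,"ry": 0,"rz": 0}
    - {"hand": 190,"dx": 0,"dy": 0,"dz": 0,"rx": 0,"ry": 0,"rz": 0}
    - {"hand": 190,"dx": 0,"dy": 0,"dz": 0,"rx": 0,"ry": 0,"rz": 0}

```text
clock: 5.2
position: [361.1, 241.6, 84.9]
tcp_rot: [-3.142, -0.0, 0.128]
wrist_force: [-0.2, 0.3, 0.5]
opening: 22.2
gripper_force: 0.0
```

```bash
python3 go.py 361.5 241 84 0.127
```

```text
t 5.2 pos [361.1 241.6  84.9] rot [-3.142 -0.     0.128] q [-0.49  0.49 -0.3   2.19  0.29  0.5  -2.46] F [-0.2  0.3  0.5] open 22.2 0.0
rz 0.0012 rows 0.007915858596548097 then tool mm [0.3 0.7 0.9] rows 0.022729547903256604
```

Request:
servo_tool:
  increments:
    - {"hand": 205,"dx": 0,"dy": 0,"dz": 0,"rx": 0,"ry": 0,"rz": 0}
    - {"hand": 215,"dx": 0,"dy": 0,"dz": 0,"rx": 0,"ry": 0,"rz": 0}
    - {"hand": 225,"dx": 0,"dy": 0,"dz": 0,"rx": 0,"ry": 0,"rz": 0}
    - {"hand": 240,"dx": 0,"dy": 0,"dz": 0,"rx": 0,"ry": 0,"rz": 0}
    - {"hand": 240,"dx": 0,"dy": 0,"dz": 0,"rx": 0,"ry": 0,"rz": 0}
  grip_force: 60

```text
clock: 5.7
position: [361.3, 240.8, 85.0]
tcp_rot: [3.14, 0.0, 0.128]
wrist_force: [-0.0, -7.1, 12.1]
opening: 13.5
gripper_force: 58.5
```

```bash
python3 go.py 361.5 241 84 0.127
```

```text
t 5.7 pos [361.3 240.8  85. ] rot [3.14  0.    0.128] q [-0.49  0.49 -0.3   2.19  0.29  0.5  -2.46] F [-0.  -7.1 12.1] open 13.5 58.5470187664032
rz 0.0006 rows 0.003775549238618464 then tool mm [ 0.3 -0.1  1. ] rows 0.02144945740276581
```

Request:
servo_tool:
  increments:
    - {"hand": 240,"dx": 0,"dy": 0.0005,"dz": -0.004,"rx": 0,"ry": 0,"rz": 0}
    - {"hand": 240,"dx": 0,"dy": 0,"dz": -0.004,"rx": 0,"ry": 0,"rz": 0}
    - {"hand": 240,"dx": 0,"dy": 0,"dz": -0.002,"rx": 0,"ry": 0,"rz": 0}
    - {"hand": 240,"dx": 0,"dy": 0,"dz": 0,"rx": 0,"ry": 0,"rz": 0}

```text
clock: 6.1
position: [361.0, 240.7, 94.9]
tcp_rot: [3.141, 0.0, 0.128]
wrist_force: [3.2, -4.0, -10.3]
opening: 12.8
gripper_force: 58.6
```

```bash
python3 go.py 361.5 241 84 0.127
```

```text
t 6.1 pos [361.  240.7  94.9] rot [3.141 0.    0.128] q [-0.48  0.47 -0.31  2.19  0.28  0.52 -2.44] F [  3.2  -4.  -10.3] open 12.8 58.5842227935791
rz 0.001 rows 0.0064740856845513384 then tool mm [ 0.5 -0.3 10.9] rows 0.21818109827718535
```

Request:
servo_tool:
  increments:
    - {"hand": 240,"dx": 0,"dy": 0,"dz": 0,"rx": 0,"ry": 0,"rz": -0.1309}
    - {"hand": 240,"dx": 0,"dy": 0,"dz": 0,"rx": 0,"ry": 0,"rz": -0.1309}
    - {"hand": 240,"dx": 0,"dy": 0,"dz": 0,"rx": 0,"ry": 0,"rz": -0.1309}
    - {"hand": 240,"dx": 0,"dy": 0,"dz": 0,"rx": 0,"ry": 0,"rz": -0.1309}
    - {"hand": 240,"dx": 0,"dy": 0,"dz": 0,"rx": 0,"ry": 0,"rz": -0.1309}
    - {"hand": 240,"dx": 0,"dy": 0,"dz": 0,"rx": 0,"ry": 0,"rz": 0}
    - {"hand": 240,"dx": 0,"dy": 0,"dz": 0,"rx": 0,"ry": 0,"rz": 0}

```text
clock: 6.8
position: [361.4, 239.9, 94.6]
tcp_rot: [3.141, 0.002, 0.782]
wrist_force: [5.6, -7.9, -10.6]
opening: 12.9
gripper_force: 58.7
```

```bash
python3 go.py 361.0 240.7 94.9 1.436
```

```text
t 6.8 pos [361.4 239.9  94.6] rot [3.141e+00 2.000e-03 7.820e-01] q [-0.34  0.49 -0.48  2.18  0.43  0.56 -1.93] F [  5.6  -7.9 -10.6] open 12.9 58.68805110454559
rz -0.654 rows 4.389494104396466 then tool mm [ 0.8 -0.5 -0.3] rows 0.01902962888872333
```

Request:
servo_tool:
  increments:
    - {"hand": 240,"dx": 0,"dy": 0.0007,"dz": 0,"rx": 0,"ry": 0,"rz": -0.1309}
    - {"hand": 240,"dx": 0,"dy": 0,"dz": 0,"rx": 0,"ry": 0,"rz": -0.1309}
    - {"hand": 240,"dx": 0,"dy": 0,"dz": 0,"rx": 0,"ry": 0,"rz": -0.1309}
    - {"hand": 240,"dx": 0,"dy": 0,"dz": 0,"rx": 0,"ry": 0,"rz": -0.1309}
    - {"hand": 240,"dx": 0,"dy": 0,"dz": 0,"rx": 0,"ry": 0,"rz": -0.1309}
    - {"hand": 240,"dx": 0,"dy": 0,"dz": 0,"rx": 0,"ry": 0,"rz": 0}
    - {"hand": 240,"dx": 0,"dy": 0,"dz": 0,"rx": 0,"ry": 0,"rz": 0}

```text
clock: 7.5
position: [362.2, 239.4, 94.7]
tcp_rot: [3.141, 0.002, 1.436]
wrist_force: [7.1, -8.1, -10.1]
opening: 12.8
gripper_force: 58.7
```

```bash
python3 go.py 361.0 240.7 94.9 1.436; python3 -c "
from station import ctrl;print(ctrl.get_state()['moment'])"
```

```text
t 7.5 pos [362.2 239.4  94.7] rot [3.141e+00 2.000e-03 1.436e+00] q [-0.21  0.53 -0.65  2.17  0.56  0.61 -1.4 ] F [  7.1  -8.1 -10.1] open 12.8 58.72447729110718
rz 0.0002 rows 0.0012970233306376002 then tool mm [ 1.2 -1.4 -0.2] rows 0.03697127767165053
[-1.75779299 -1.83316589  0.0523774 ]
```

Request:
servo_tool:
  increments:
    - {"hand": 240,"dx": 0,"dy": 0,"dz": 0.004,"rx": 0,"ry": 0,"rz": 0}
    - {"hand": 240,"dx": 0,"dy": 0,"dz": 0.004,"rx": 0,"ry": 0,"rz": 0}
    - {"hand": 240,"dx": 0,"dy": 0,"dz": 0.002,"rx": 0,"ry": 0,"rz": 0}
    - {"hand": 240,"dx": 0,"dy": 0,"dz": 0,"rx": 0,"ry": 0,"rz": 0}

```text
clock: 7.9
position: [362.5, 239.6, 85.1]
tcp_rot: [3.14, 0.002, 1.436]
wrist_force: [5.2, -11.0, 7.4]
opening: 12.8
gripper_force: 62.0
```

```bash
python3 go.py 361.0 240.7 94.9 1.436
```

```text
t 7.9 pos [362.5 239.6  85.1] rot [3.140e+00 2.000e-03 1.436e+00] q [-0.23  0.54 -0.64  2.18  0.59  0.59 -1.43] F [  5.2 -11.    7.4] open 12.8 62.027737498283386
rz 0.0002 rows 0.001157603832910173 then tool mm [ 0.9 -1.6 -9.8] rows 0.19870980424581755
```

Request:
servo_tool:
  increments:
    - {"hand": 200,"dx": 0,"dy": 0,"dz": 0,"rx": 0,"ry": 0,"rz": 0}
    - {"hand": 140,"dx": 0,"dy": 0,"dz": 0,"rx": 0,"ry": 0,"rz": 0}
    - {"hand": 100,"dx": 0,"dy": 0,"dz": 0,"rx": 0,"ry": 0,"rz": 0}
    - {"hand": 100,"dx": 0,"dy": 0,"dz": 0,"rx": 0,"ry": 0,"rz": 0}
    - {"hand": 100,"dx": 0,"dy": 0,"dz": -0.02,"rx": 0,"ry": 0,"rz": 0}
    - {"hand": 100,"dx": 0,"dy": 0,"dz": -0.04,"rx": 0,"ry": 0,"rz": 0}
    - {"hand": 100,"dx": 0,"dy": 0,"dz": 0,"rx": 0,"ry": 0,"rz": -0.14}
    - {"hand": 100,"dx": 0,"dy": 0,"dz": 0,"rx": 0,"ry": 0,"rz": -0.14}

```text
clock: 8.7
position: [362.1, 241.0, 145.8]
tcp_rot: [3.139, -0.0, 1.723]
wrist_force: [-1.2, -1.3, -0.9]
opening: 51.5
gripper_force: 0.0
```

Request:
servo_tool:
  increments:
    - {"hand": 150,"dx": 0,"dy": 0,"dz": 0,"rx": 0,"ry": 0,"rz": -0.14}
    - {"hand": 150,"dx": 0,"dy": 0,"dz": 0,"rx": 0,"ry": 0,"rz": -0.14}
    - {"hand": 150,"dx": 0,"dy": 0,"dz": 0,"rx": 0,"ry": 0,"rz": -0.14}
    - {"hand": 150,"dx": 0,"dy": 0,"dz": 0,"rx": 0,"ry": 0,"rz": -0.14}
    - {"hand": 150,"dx": 0,"dy": 0,"dz": 0,"rx": 0,"ry": 0,"rz": -0.14}
    - {"hand": 150,"dx": 0,"dy": 0,"dz": 0,"rx": 0,"ry": 0,"rz": -0.14}
    - {"hand": 150,"dx": 0,"dy": 0,"dz": 0,"rx": 0,"ry": 0,"rz": -0.14}
    - {"hand": 150,"dx": 0,"dy": 0,"dz": 0,"rx": 0,"ry": 0,"rz": -0.14}

```text
clock: 9.5
position: [361.5, 240.8, 144.9]
tcp_rot: [3.141, -0.0, 2.843]
wrist_force: [0.7, 0.2, -0.3]
opening: 35.0
gripper_force: 0.0
```

Request:
servo_tool:
  increments:
    - {"hand": 150,"dx": 0,"dy": 0,"dz": 0,"rx": 0,"ry": 0,"rz": -0.14}
    - {"hand": 150,"dx": 0,"dy": 0,"dz": 0,"rx": 0,"ry": 0,"rz": -0.14}
    - {"hand": 150,"dx": 0,"dy": 0,"dz": 0,"rx": 0,"ry": 0,"rz": -0.14}
    - {"hand": 150,"dx": 0,"dy": 0,"dz": 0,"rx": 0,"ry": 0,"rz": -0.012}
    - {"hand": 150,"dx": 0,"dy": 0,"dz": 0,"rx": 0,"ry": 0,"rz": 0}
    - {"hand": 150,"dx": 0,"dy": 0,"dz": 0,"rx": 0,"ry": 0,"rz": 0}

```text
clock: 10.1
position: [361.6, 240.7, 144.8]
tcp_rot: [-3.142, 0.0, -3.017]
wrist_force: [-0.5, -0.6, -0.1]
opening: 35.2
gripper_force: 0.0
```

```bash
python3 go.py 417.5 246.6 47 -3.0146; python3 - <<'E'
from h import *
p=ctrl.camera("side");save(p,"pics/k4.png",(240,220,340,310),8)
E
```

```text
t 10.1 pos [361.6 240.7 144.8] rot [-3.142  0.    -3.017] q [ 0.16  0.62 -1.18  2.12  0.75  0.91  0.23] F [-0.5 -0.6 -0.1] open 35.2 0.0
rz -0.0025 rows 0.01705375303382499 then tool mm [-56.2  -1.3  97.8] rows 2.256713600196718
```

View pics/k4.png

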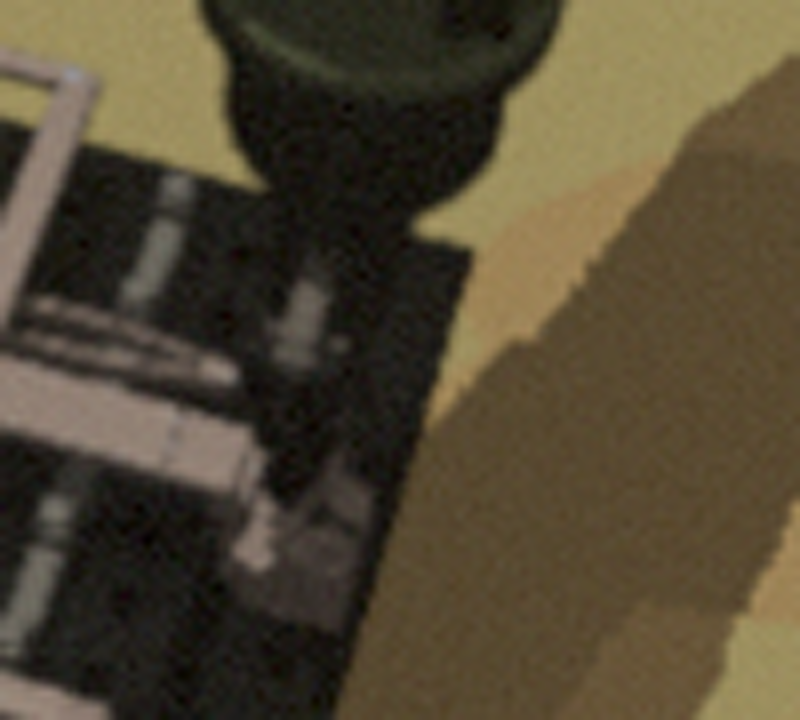

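Request:
servo_tool:
  increments:
    - {"hand": 120,"dx": -0.028,"dy": -0.0006,"dz": 0,"rx": 0,"ry": 0,"rz": 0}
    - {"hand": 120,"dx": -0.028,"dy": -0.0006,"dz": 0,"rx": 0,"ry": 0,"rz": 0}
    - {"hand": 120,"dx": 0,"dy": 0,"dz": 0.04,"rx": 0,"ry": 0,"rz": 0}
    - {"hand": 120,"dx": 0,"dy": 0,"dz": 0.04,"rx": 0,"ry": 0,"rz": 0}
    - {"hand": 120,"dx": 0,"dy": 0,"dz": 0.018,"rx": 0,"ry": 0,"rz": 0}
    - {"hand": 120,"dx": 0,"dy": 0,"dz": 0,"rx": 0,"ry": 0,"rz": 0}
    - {"hand": 170,"dx": 0,"dy": 0,"dz": 0,"rx": 0,"ry": 0,"rz": 0}
    - {"hand": 190,"dx": 0,"dy": 0,"dz": 0,"rx": 0,"ry": 0,"rz": 0}
  grip_force: 25

```text
clock: 10.95
position: [417.7, 247.4, 48.1]
tcp_rot: [3.14, 0.001, -3.014]
wrist_force: [-1.2, 2.4, -1.0]
opening: 23.5
gripper_force: 26.1
```

Request:
servo_tool:
  increments:
    - {"hand": 200,"dx": 0,"dy": 0,"dz": 0,"rx": 0,"ry": 0,"rz": 0}
    - {"hand": 200,"dx": 0,"dy": 0,"dz": 0,"rx": 0,"ry": 0,"rz": 0}
    - {"hand": 200,"dx": 0,"dy": 0,"dz": 0,"rx": 0,"ry": 0,"rz": 0}

```text
clock: 11.25
position: [417.7, 247.4, 47.9]
tcp_rot: [3.14, 0.002, -3.014]
wrist_force: [-3.3, 3.1, 9.8]
opening: 23.4
gripper_force: 27.3
```

```bash
python3 go.py 417.5 246.6 47 -3.0146
```

```text
t 11.2 pos [417.7 247.4  47.9] rot [ 3.140e+00  2.000e-03 -3.014e+00] q [ 0.05  0.82 -0.99  2.06  0.98  0.83  0.16] F [-3.3  3.1  9.8] open 23.4 27.257240898907185
rz 0.0007 rows 0.0044841228998316 then tool mm [ 0.3 -0.8  0.9] rows 0.024381727133524832
```

Request:
servo_tool:
  increments:
    - {"hand": 200,"dx": -0.0011,"dy": 0.0004,"dz": -0.0177,"rx": 0,"ry": 0,"rz": 0}
    - {"hand": 200,"dx": -0.0033,"dy": 0,"dz": -0.0174,"rx": 0,"ry": 0,"rz": 0}
    - {"hand": 200,"dx": -0.0055,"dy": 0,"dz": -0.0169,"rx": 0,"ry": 0,"rz": 0}
    - {"hand": 200,"dx": -0.0075,"dy": 0,"dz": -0.0161,"rx": 0,"ry": 0,"rz": 0}
    - {"hand": 200,"dx": 0,"dy": 0,"dz": 0,"rx": 0,"ry": 0,"rz": 0}

```text
clock: 11.75
position: [435.3, 249.6, 116.9]
tcp_rot: [3.141, 0.002, -3.015]
wrist_force: [-4.0, 3.9, 0.1]
opening: 23.3
gripper_force: 27.0
```

```bash
python3 go.py 434.7 249.6 115 -3.0146
```

```text
t 11.8 pos [435.3 249.6 116.9] rot [ 3.141e+00  2.000e-03 -3.015e+00] q [ 0.13  0.74 -1.09  1.98  0.83  0.95  0.31] F [-4.   3.9  0.1] open 23.3 26.988740488886833
rz -0.0003 rows 0.0020710090852271864 then tool mm [0.6 0.1 1.9] rows 0.039346355581365816
```

Request:
servo_tool:
  increments:
    - {"hand": 200,"dx": -0.0094,"dy": 0,"dz": -0.015,"rx": 0,"ry": 0,"rz": 0}
    - {"hand": 200,"dx": -0.0113,"dy": 0,"dz": -0.0137,"rx": 0,"ry": 0,"rz": 0}
    - {"hand": 200,"dx": -0.0129,"dy": 0,"dz": -0.0122,"rx": 0,"ry": 0,"rz": 0}
    - {"hand": 200,"dx": -0.0143,"dy": 0,"dz": -0.0105,"rx": 0,"ry": 0,"rz": 0}
    - {"hand": 200,"dx": -0.0155,"dy": 0,"dz": -0.0086,"rx": 0,"ry": 0,"rz": 0}
    - {"hand": 200,"dx": -0.0165,"dy": 0,"dz": -0.0066,"rx": 0,"ry": 0,"rz": 0}
    - {"hand": 200,"dx": 0,"dy": 0,"dz": 0,"rx": 0,"ry": 0,"rz": 0}

```text
clock: 12.45
position: [515.1, 259.8, 182.7]
tcp_rot: [3.141, 0.001, -3.015]
wrist_force: [-3.6, -0.7, 11.3]
opening: 23.9
gripper_force: 33.8
```

Request:
servo_tool:
  increments:
    - {"hand": 200,"dx": -0.0172,"dy": 0,"dz": -0.0045,"rx": 0,"ry": 0,"rz": 0}
    - {"hand": 200,"dx": -0.0176,"dy": 0,"dz": -0.0024,"rx": 0,"ry": 0,"rz": 0}
    - {"hand": 200,"dx": -0.0177,"dy": 0,"dz": 0,"rx": 0,"ry": 0,"rz": 0}
    - {"hand": 200,"dx": -0.0176,"dy": 0,"dz": 0.0021,"rx": 0,"ry": 0,"rz": 0}
    - {"hand": 200,"dx": -0.0173,"dy": 0,"dz": 0.0043,"rx": 0,"ry": 0,"rz": 0}
    - {"hand": 200,"dx": 0,"dy": 0,"dz": 0,"rx": 0,"ry": 0,"rz": 0}

```text
clock: 13.05
position: [602.2, 270.8, 182.4]
tcp_rot: [3.141, 0.002, -3.015]
wrist_force: [1.8, 0.5, 7.7]
opening: 23.1
gripper_force: 35.4
```

```bash
python3 go.py 600 272 180 -3.0146;python3 - <<'E'
from h import *
p=ctrl.camera("side");save(p,"pics/g1.png",(150,170,350,320),4)
E
```

```text
t 13.1 pos [602.2 270.8 182.4] rot [ 3.141e+00  2.000e-03 -3.015e+00] q [ 0.1   0.85 -1.07  1.51  0.77  1.24  0.62] F [1.8 0.5 7.7] open 23.1 35.386814922094345
rz -0.0009 rows 0.0059759085323168384 then tool mm [2.  1.4 2.4] rows 0.0684581881256088
```

View pics/g1.png

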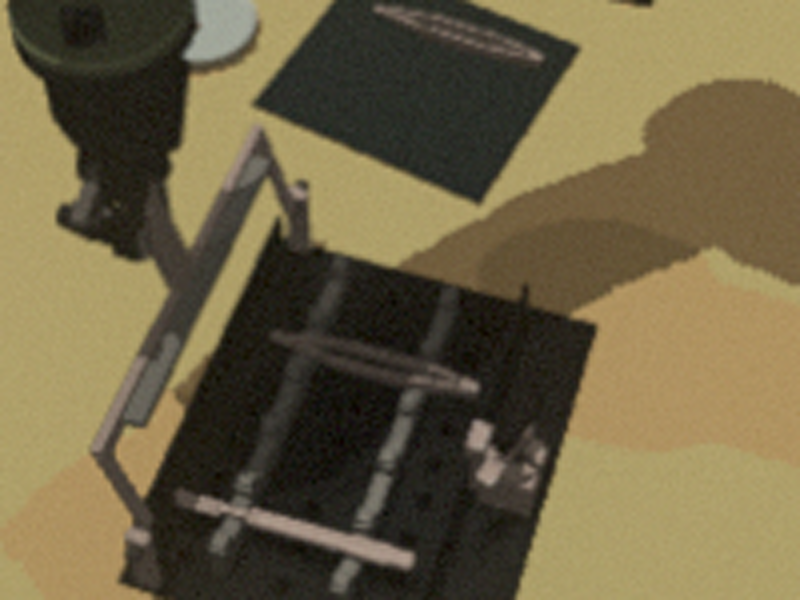

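Request:
servo_tool:
  increments:
    - {"hand": 150,"dx": 0,"dy": 0,"dz": 0,"rx": 0,"ry": 0,"rz": 0}
    - {"hand": 130,"dx": 0,"dy": 0,"dz": 0,"rx": 0,"ry": 0,"rz": 0}
    - {"hand": 130,"dx": 0,"dy": 0,"dz": -0.03,"rx": 0,"ry": 0,"rz": 0}
    - {"hand": 130,"dx": 0,"dy": 0,"dz": -0.03,"rx": 0,"ry": 0,"rz": 0}
    - {"hand": 130,"dx": 0,"dy": 0,"dz": -0.035,"rx": 0,"ry": 0,"rz": 0}
    - {"hand": 130,"dx": 0,"dy": 0,"dz": 0,"rx": 0,"ry": 0,"rz": 0}

```text
clock: 13.7
position: [601.1, 271.6, 281.5]
tcp_rot: [3.14, 0.005, -3.014]
wrist_force: [-0.6, 0.4, -0.5]
opening: 41.9
gripper_force: 0.0
```

Request:
servo_tool:
  increments:
    - {"hand": 150,"dx": 0.032,"dy": 0.022,"dz": 0,"rx": 0,"ry": 0,"rz": 0}
    - {"hand": 150,"dx": 0.032,"dy": 0.022,"dz": 0,"rx": 0,"ry": 0,"rz": 0}
    - {"hand": 150,"dx": 0.032,"dy": 0.022,"dz": 0,"rx": 0,"ry": 0,"rz": 0}
    - {"hand": 150,"dx": 0.033,"dy": 0.021,"dz": 0,"rx": 0,"ry": 0,"rz": 0}
    - {"hand": 150,"dx": 0,"dy": 0,"dz": 0.04,"rx": 0,"ry": 0,"rz": 0}
    - {"hand": 150,"dx": 0,"dy": 0,"dz": 0.04,"rx": 0,"ry": 0,"rz": 0}
    - {"hand": 150,"dx": 0,"dy": 0,"dz": 0,"rx": 0,"ry": 0,"rz": 0}
    - {"hand": 150,"dx": 0,"dy": 0,"dz": 0,"rx": 0,"ry": 0,"rz": 0}

```text
clock: 14.5
position: [461.3, 340.5, 197.7]
tcp_rot: [3.141, -0.001, -3.014]
wrist_force: [-0.1, -0.3, 0.7]
opening: 35.2
gripper_force: 0.0
```

```bash
python3 go.py 462.9 341.4 20 -3.0146; python3 - <<'E'
from h import *
import pickle
for n in("top","side"):
    p=ctrl.camera(n);pickle.dump(p,open(n+"2.pkl","wb"))
    b=ctrl.boxes_of(p,"scalpel_mid")+ctrl.boxes_of(p,"kit_a_mid")+ctrl.boxes_of(p,"washed_a_mid")
    for x in b:
        if x["score"]>.3: print(n,np.round(x["uv"]),round(x["score"],2),np.round(onz(p,x["uv"],36))[0])
E
```

```text
t 14.5 pos [461.3 340.5 197.7] rot [ 3.141e+00 -1.000e-03 -3.014e+00] q [-0.01  0.72 -1.13  1.74  0.71  1.16  0.35] F [-0.1 -0.3  0.7] open 35.2 0.0
rz 0.0009 rows 0.00625764916076374 then tool mm [ -1.7   0.7 177.7] rows 3.5534851109501555
side [233. 305.] 0.84 [443. 339.  36.]
side [302. 153.] 0.67 [ 482. -244.   36.]
side [368. 121.] 0.71 [ 326. -502.   36.]
side [272. 179.] 0.41 [525. -93.  36.]
```

Request:
servo_tool:
  increments:
    - {"hand": 150,"dx": 0.0083,"dy": 0.0007,"dz": 0.04,"rx": 0,"ry": 0,"rz": 0}
    - {"hand": 150,"dx": 0,"dy": 0,"dz": 0.05,"rx": 0,"ry": 0,"rz": 0}
    - {"hand": 150,"dx": 0,"dy": 0,"dz": 0.05,"rx": 0,"ry": 0,"rz": 0}
    - {"hand": 150,"dx": 0,"dy": 0,"dz": 0.0377,"rx": 0,"ry": 0,"rz": 0}
    - {"hand": 150,"dx": 0,"dy": 0,"dz": 0,"rx": 0,"ry": 0,"rz": 0}
    - {"hand": 190,"dx": 0,"dy": 0,"dz": 0,"rx": 0,"ry": 0,"rz": 0}
    - {"hand": 220,"dx": 0,"dy": 0,"dz": 0,"rx": 0,"ry": 0,"rz": 0}
    - {"hand": 250,"dx": 0,"dy": 0,"dz": 0,"rx": 0,"ry": 0,"rz": 0}
  grip_force: 40

```text
clock: 15.7
position: [454.0, 341.0, 21.5]
tcp_rot: [3.14, 0.003, -3.014]
wrist_force: [-1.7, 0.2, 9.9]
opening: 11.0
gripper_force: 41.4
```

Request:
servo_tool:
  increments:
    - {"hand": 250,"dx": 0,"dy": 0,"dz": 0,"rx": 0,"ry": 0,"rz": 0}
    - {"hand": 250,"dx": 0,"dy": 0,"dz": 0,"rx": 0,"ry": 0,"rz": 0}

```text
clock: 15.9
position: [454.0, 341.0, 21.5]
tcp_rot: [3.14, 0.003, -3.014]
wrist_force: [-1.5, -0.3, 11.1]
opening: 10.9
gripper_force: 41.4
```

```bash
python3 go.py 453 340.1 20 -3.0146
```

```text
t 15.9 pos [454.  341.   21.5] rot [ 3.140e+00  3.000e-03 -3.014e+00] q [-0.13  0.93 -0.93  1.85  0.97  0.89  0.15] F [-1.5 -0.3 11.1] open 10.9 41.436874866485596
rz 0.0005 rows 0.003485931581486761 then tool mm [ 1.1 -0.7  1.5] rows 0.04001504238764287
```

Request:
servo_tool:
  increments:
    - {"hand": 250,"dx": 0,"dy": 0,"dz": -0.03,"rx": 0,"ry": 0,"rz": 0}
    - {"hand": 250,"dx": 0,"dy": 0,"dz": -0.05,"rx": 0,"ry": 0,"rz": -0.03}
    - {"hand": 250,"dx": 0,"dy": 0,"dz": -0.05,"rx": 0,"ry": 0,"rz": -0.0295}
    - {"hand": 250,"dx": 0.0052,"dy": -0.0441,"dz": 0,"rx": 0,"ry": 0,"rz": 0}
    - {"hand": 250,"dx": 0.0052,"dy": -0.0441,"dz": 0,"rx": 0,"ry": 0,"rz": 0}
    - {"hand": 250,"dx": 0.0052,"dy": -0.0441,"dz": 0,"rx": 0,"ry": 0,"rz": 0}
    - {"hand": 250,"dx": 0.0052,"dy": -0.0441,"dz": 0,"rx": 0,"ry": 0,"rz": 0}
    - {"hand": 250,"dx": 0.0052,"dy": -0.0441,"dz": 0,"rx": 0,"ry": 0,"rz": 0}

```text
clock: 16.7
position: [468.8, 116.7, 150.6]
tcp_rot: [-3.141, 0.002, -2.954]
wrist_force: [1.1, -0.6, -0.6]
opening: 11.2
gripper_force: 40.1
```

Request:
servo_tool:
  increments:
    - {"hand": 250,"dx": 0.0052,"dy": -0.0441,"dz": 0,"rx": 0,"ry": 0,"rz": 0}
    - {"hand": 250,"dx": 0.0052,"dy": -0.0441,"dz": 0,"rx": 0,"ry": 0,"rz": 0}
    - {"hand": 250,"dx": 0.0052,"dy": -0.0441,"dz": 0,"rx": 0,"ry": 0,"rz": 0}
    - {"hand": 250,"dx": 0.0052,"dy": -0.0441,"dz": 0,"rx": 0,"ry": 0,"rz": 0}
    - {"hand": 250,"dx": 0.0052,"dy": -0.0441,"dz": 0,"rx": 0,"ry": 0,"rz": 0}
    - {"hand": 250,"dx": 0.0052,"dy": -0.0441,"dz": 0,"rx": 0,"ry": 0,"rz": 0}
    - {"hand": 250,"dx": 0.0052,"dy": -0.0441,"dz": 0,"rx": 0,"ry": 0,"rz": 0}
    - {"hand": 250,"dx": 0,"dy": 0,"dz": 0,"rx": 0,"ry": 0,"rz": 0}

```text
clock: 17.5
position: [490.0, -197.7, 149.9]
tcp_rot: [-3.139, -0.0, -2.962]
wrist_force: [-0.4, 1.0, -0.7]
opening: 10.8
gripper_force: 40.1
```

```bash
python3 go.py 496.4 -278.7 24 -2.9551; python3 - <<'E'
from h import *
import pickle
p=ctrl.camera("side");save(p,"pics/p1.png",(240,90,380,195),5)
E
```

```text
t 17.5 pos [ 490.  -197.7  149.9] rot [-3.139 -0.    -2.962] q [ 1.05  0.75 -1.15  1.89  0.8   1.05  1.31] F [-0.4  1.  -0.7] open 10.8 40.07075250148773
rz -0.0072 rows 0.048521004286294016 then tool mm [  8.7 -80.8 125.9] rows 2.996509093488987
```

View pics/p1.png

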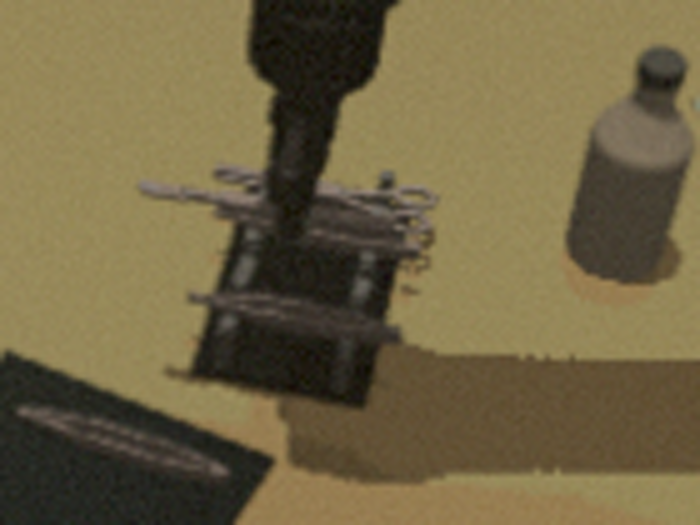

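Request:
servo_tool:
  increments:
    - {"hand": 250,"dx": 0.003,"dy": -0.027,"dz": 0,"rx": 0,"ry": 0,"rz": -0.0072}
    - {"hand": 250,"dx": 0.003,"dy": -0.027,"dz": 0,"rx": 0,"ry": 0,"rz": 0}
    - {"hand": 250,"dx": 0.0027,"dy": -0.0268,"dz": 0.02,"rx": 0,"ry": 0,"rz": 0}
    - {"hand": 250,"dx": 0,"dy": 0,"dz": 0.03,"rx": 0,"ry": 0,"rz": 0}
    - {"hand": 250,"dx": 0,"dy": 0,"dz": 0.02,"rx": 0,"ry": 0,"rz": 0}
    - {"hand": 250,"dx": 0,"dy": 0,"dz": 0,"rx": 0,"ry": 0,"rz": 0}
    - {"hand": 250,"dx": 0,"dy": 0,"dz": 0,"rx": 0,"ry": 0,"rz": 0}
    - {"hand": 250,"dx": 0,"dy": 0,"dz": 0,"rx": 0,"ry": 0,"rz": 0}

```text
clock: 18.35
position: [498.0, -272.2, 81.0]
tcp_rot: [-3.14, 0.002, -2.947]
wrist_force: [0.0, -0.0, -0.1]
opening: 11.2
gripper_force: 40.1
```

```bash
python3 go.py 496.4 -278.7 24 -2.9551; python3 - <<'E'
from h import *
ims=[]
for n in ("top","side"):
    p=ctrl.camera(n)
    im=rect(p,(505.4,-299.4,.1865),44.,(-110,110),(-110,110))[:,:,::-1].copy();im=cv2.convertScaleAbs(im,alpha=1.6)
    for y in(66,22,-22,-66): im[::5,110-y]=(0,255,255)
    im[110,::5]=(0,255,255);ims.append(im)
cv2.imwrite("pics/p2.png",cv2.resize(np.hstack(ims),None,fx=1.8,fy=1.8))
E
```

```text
t 18.4 pos [ 498.  -272.2   81. ] rot [-3.140e+00  2.000e-03 -2.947e+00] q [ 1.09  0.88 -1.06  1.83  0.92  1.01  1.4 ] F [ 0.  -0.  -0.1] open 11.2 40.072081089019775
rz 0.0086 rows 0.05767280620435164 then tool mm [ 2.8 -6.1 57. ] rows 1.147833113172135
```

View pics/p2.png

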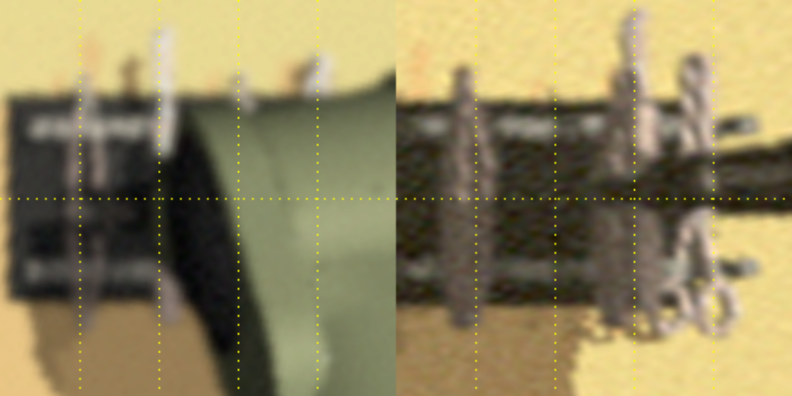

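Request:
servo_tool:
  increments:
    - {"hand": 250,"dx": 0.0028,"dy": -0.0061,"dz": 0,"rx": 0,"ry": 0,"rz": 0.0086}
    - {"hand": 250,"dx": 0,"dy": 0,"dz": 0.03,"rx": 0,"ry": 0,"rz": 0}
    - {"hand": 250,"dx": 0,"dy": 0,"dz": 0.02,"rx": 0,"ry": 0,"rz": 0}
    - {"hand": 250,"dx": 0,"dy": 0,"dz": 0.0075,"rx": 0,"ry": 0,"rz": 0}
    - {"hand": 250,"dx": 0,"dy": 0,"dz": 0,"rx": 0,"ry": 0,"rz": 0}
    - {"hand": 250,"dx": 0,"dy": 0,"dz": 0,"rx": 0,"ry": 0,"rz": 0}

```text
clock: 19.05
position: [495.8, -279.3, 22.3]
tcp_rot: [-3.141, 0.0, -2.956]
wrist_force: [0.4, 0.0, 0.5]
opening: 11.1
gripper_force: 41.9
```

```bash
python3 go.py 496.4 -278.7 22 -2.9551
```

```text
t 19.1 pos [ 495.8 -279.3   22.3] rot [-3.141  0.    -2.956] q [ 1.06  0.96 -0.98  1.85  1.01  0.94  1.35] F [0.4 0.  0.5] open 11.1 41.86204969882965
rz -0.001 rows 0.007002556284267891 then tool mm [-0.7  0.5  0.3] rows 0.017933836046255744
```

Request:
servo_tool:
  increments:
    - {"hand": 210,"dx": 0,"dy": 0,"dz": 0,"rx": 0,"ry": 0,"rz": 0}
    - {"hand": 182,"dx": 0,"dy": 0,"dz": 0,"rx": 0,"ry": 0,"rz": 0}
    - {"hand": 182,"dx": 0,"dy": 0,"dz": 0,"rx": 0,"ry": 0,"rz": 0}
    - {"hand": 182,"dx": 0,"dy": 0,"dz": -0.03,"rx": 0,"ry": 0,"rz": 0}
    - {"hand": 182,"dx": 0,"dy": 0,"dz": -0.04,"rx": 0,"ry": 0,"rz": 0}
    - {"hand": 150,"dx": -0.0029,"dy": 0.0222,"dz": 0,"rx": 0,"ry": 0,"rz": 0}
    - {"hand": 150,"dx": -0.0029,"dy": 0.0222,"dz": 0,"rx": 0,"ry": 0,"rz": 0}
    - {"hand": 150,"dx": 0,"dy": 0,"dz": 0,"rx": 0,"ry": 0,"rz": 0}

```text
clock: 19.85
position: [493.3, -231.7, 92.5]
tcp_rot: [3.141, 0.001, -2.952]
wrist_force: [-0.4, -0.0, -0.2]
opening: 35.1
gripper_force: 0.0
```

Request:
servo_tool:
  increments:
    - {"hand": 150,"dx": 0,"dy": 0,"dz": 0.03,"rx": 0,"ry": 0,"rz": 0}
    - {"hand": 150,"dx": 0,"dy": 0,"dz": 0.03,"rx": 0,"ry": 0,"rz": 0}
    - {"hand": 150,"dx": 0,"dy": 0,"dz": 0.012,"rx": 0,"ry": 0,"rz": 0}
    - {"hand": 150,"dx": 0,"dy": 0,"dz": 0,"rx": 0,"ry": 0,"rz": 0}
    - {"hand": 190,"dx": 0,"dy": 0,"dz": 0,"rx": 0,"ry": 0,"rz": 0}
    - {"hand": 220,"dx": 0,"dy": 0,"dz": 0,"rx": 0,"ry": 0,"rz": 0}
    - {"hand": 250,"dx": 0,"dy": 0,"dz": 0,"rx": 0,"ry": 0,"rz": 0}
    - {"hand": 250,"dx": 0,"dy": 0,"dz": 0,"rx": 0,"ry": 0,"rz": 0}
  grip_force: 30

```text
clock: 20.65
position: [493.8, -234.5, 21.0]
tcp_rot: [-3.141, 0.001, -2.956]
wrist_force: [-1.5, -0.9, 8.4]
opening: 15.0
gripper_force: 32.5
```

```bash
python3 go.py 493.2 -234.5 20 -2.9551
```

```text
t 20.6 pos [ 493.8 -234.5   21. ] rot [-3.141e+00  1.000e-03 -2.956e+00] q [ 1.    0.94 -0.98  1.91  1.02  0.9   1.24] F [-1.5 -0.9  8.4] open 15.0 32.469897866249084
rz -0.0007 rows 0.004923523566666237 then tool mm [0.5 0.1 1. ] rows 0.022347337342713384
```

Request:
servo_tool:
  increments:
    - {"hand": 250,"dx": 0,"dy": 0,"dz": -0.03,"rx": 0,"ry": 0,"rz": 0}
    - {"hand": 250,"dx": 0,"dy": 0,"dz": -0.05,"rx": 0,"ry": 0,"rz": 0.03}
    - {"hand": 250,"dx": 0,"dy": 0,"dz": -0.05,"rx": 0,"ry": 0,"rz": 0.0295}
    - {"hand": 250,"dx": -0.003,"dy": 0.036,"dz": 0,"rx": 0,"ry": 0,"rz": 0}
    - {"hand": 250,"dx": -0.003,"dy": 0.036,"dz": 0,"rx": 0,"ry": 0,"rz": 0}
    - {"hand": 250,"dx": -0.003,"dy": 0.036,"dz": 0,"rx": 0,"ry": 0,"rz": 0}
    - {"hand": 250,"dx": -0.003,"dy": 0.036,"dz": 0,"rx": 0,"ry": 0,"rz": 0}
    - {"hand": 250,"dx": -0.003,"dy": 0.036,"dz": 0,"rx": 0,"ry": 0,"rz": 0}

```text
clock: 21.45
position: [485.2, -52.6, 150.5]
tcp_rot: [-3.141, 0.001, -3.015]
wrist_force: [0.4, -0.1, -0.8]
opening: 15.7
gripper_force: 31.4
```

Request:
servo_tool:
  increments:
    - {"hand": 250,"dx": -0.003,"dy": 0.036,"dz": 0,"rx": 0,"ry": 0,"rz": 0}
    - {"hand": 250,"dx": -0.003,"dy": 0.036,"dz": 0,"rx": 0,"ry": 0,"rz": 0}
    - {"hand": 250,"dx": -0.003,"dy": 0.036,"dz": 0,"rx": 0,"ry": 0,"rz": 0}
    - {"hand": 250,"dx": -0.003,"dy": 0.036,"dz": 0,"rx": 0,"ry": 0,"rz": 0}
    - {"hand": 250,"dx": -0.003,"dy": 0.036,"dz": 0,"rx": 0,"ry": 0,"rz": 0}
    - {"hand": 250,"dx": -0.003,"dy": 0.036,"dz": 0,"rx": 0,"ry": 0,"rz": 0}
    - {"hand": 250,"dx": -0.003,"dy": 0.036,"dz": 0,"rx": 0,"ry": 0,"rz": 0}
    - {"hand": 250,"dx": -0.003,"dy": 0.036,"dz": 0,"rx": 0,"ry": 0,"rz": 0}

```text
clock: 22.25
position: [472.7, 236.4, 150.5]
tcp_rot: [-3.141, 0.001, -3.015]
wrist_force: [0.6, -0.1, -0.1]
opening: 15.4
gripper_force: 31.4
```

Request:
servo_tool:
  increments:
    - {"hand": 250,"dx": -0.003,"dy": 0.036,"dz": 0,"rx": 0,"ry": 0,"rz": 0}
    - {"hand": 250,"dx": -0.003,"dy": 0.036,"dz": 0,"rx": 0,"ry": 0,"rz": 0}
    - {"hand": 250,"dx": -0.003,"dy": 0.036,"dz": 0,"rx": 0,"ry": 0,"rz": 0}
    - {"hand": 250,"dx": 0,"dy": 0,"dz": 0.02,"rx": 0,"ry": 0,"rz": 0}
    - {"hand": 250,"dx": 0,"dy": 0,"dz": 0.03,"rx": 0,"ry": 0,"rz": 0}
    - {"hand": 250,"dx": 0,"dy": 0,"dz": 0,"rx": 0,"ry": 0,"rz": 0}
    - {"hand": 250,"dx": 0,"dy": 0,"dz": 0,"rx": 0,"ry": 0,"rz": 0}

```text
clock: 22.95
position: [468.1, 343.1, 100.6]
tcp_rot: [3.141, -0.0, -3.015]
wrist_force: [-0.4, -0.1, 1.2]
opening: 15.2
gripper_force: 31.4
```

```bash
python3 go.py 467.9 342.5 22 -3.0146
```

```text
t 22.9 pos [468.1 343.1 100.6] rot [ 3.141 -0.    -3.015] q [-0.07  0.84 -1.02  1.79  0.84  1.02  0.27] F [-0.4 -0.1  1.2] open 15.2 31.36236548423767
rz -0.0006 rows 0.004311556489679786 then tool mm [ 0.3 -0.6 78.6] rows 1.5715449199577356
```

Request:
servo_tool:
  increments:
    - {"hand": 250,"dx": 0,"dy": -0.001,"dz": 0.03,"rx": 0,"ry": 0,"rz": 0}
    - {"hand": 250,"dx": 0,"dy": 0,"dz": 0.03,"rx": 0,"ry": 0,"rz": 0}
    - {"hand": 250,"dx": 0,"dy": 0,"dz": 0.013,"rx": 0,"ry": 0,"rz": 0}
    - {"hand": 250,"dx": 0,"dy": 0,"dz": 0.005,"rx": 0,"ry": 0,"rz": 0}
    - {"hand": 250,"dx": 0,"dy": 0,"dz": 0,"rx": 0,"ry": 0,"rz": 0}

```text
clock: 23.45
position: [468.6, 342.5, 22.7]
tcp_rot: [3.141, 0.0, -3.015]
wrist_force: [0.2, 0.1, -0.0]
opening: 15.5
gripper_force: 31.4
```

```bash
python3 go.py 467.9 342.5 22 -3.0146; python3 - <<'E'
from h import *
p=ctrl.camera("top")
for t in ("washed_a_mid",):
    for q in (p,ctrl.camera("side")):
        print([(np.round(b["uv"]),round(b["score"],2),np.round(onz(q,b["uv"],9)[0])) for b in ctrl.boxes_of(q,t) if b["score"]>.2])
        C=onz(q,[[0,0]],9)
        # bright pixels on the mat
        pose=(569,-58,.05)
        g=rect(q,pose,9.,(-78,78),(-88,88)).max(2)
        k=(g>np.median(g)+25).astype(np.uint8)
        k=cv2.morphologyEx(k,cv2.MORPH_CLOSE,np.ones((9,9)))
        n,l,s,c=cv2.connectedComponentsWithStats(k);i=1+np.argmax(s[1:,4])
        v,u=np.nonzero(l==i);X=np.c_[78-v,88-u].astype(np.float32)
        r=cv2.minAreaRect(X)
        cc,ss=np.cos(.05),np.sin(.05);x,y=r[0]
        w,h=r[1];a=np.radians(r[2]) if w>h else np.radians(r[2]-90)
        print("blob",s[i],"world",round(569+cc*x-ss*y,1),round(-58+ss*x+cc*y,1),np.round(r[1]),"yaw",round(a+.05,3))
E
```

```text
t 23.4 pos [468.6 342.5  22.7] rot [ 3.141  0.    -3.015] q [-0.12  0.94 -0.93  1.82  0.96  0.91  0.19] F [ 0.2  0.1 -0. ] open 15.5 31.362388730049133
rz -0.0008 rows 0.0055622447807627436 then tool mm [0.7 0.1 0.7] rows 0.01944892016152688
[(array([186., 191.]), 0.28, array([549., 276.,   9.]))]
blob [  0   0  11  87 518] world 599.8 26.6 [10. 86.] yaw 0.05
[(array([273., 182.]), 0.47, array([ 526., -105.,    9.]))]
blob [   0    0  176   90 5037] world 602.4 -55.8 [175.  89.] yaw 1.621
```

Request:
servo_tool:
  increments:
    - {"hand": 250,"dx": 0,"dy": 0,"dz": 0.001,"rx": 0,"ry": 0,"rz": 0}
    - {"hand": 210,"dx": 0,"dy": 0,"dz": 0,"rx": 0,"ry": 0,"rz": 0}
    - {"hand": 165,"dx": 0,"dy": 0,"dz": 0,"rx": 0,"ry": 0,"rz": 0}
    - {"hand": 165,"dx": 0,"dy": 0,"dz": 0,"rx": 0,"ry": 0,"rz": 0}
    - {"hand": 165,"dx": 0,"dy": 0,"dz": -0.03,"rx": 0,"ry": 0,"rz": 0}
    - {"hand": 150,"dx": 0,"dy": 0,"dz": -0.04,"rx": 0,"ry": 0,"rz": 0}
    - {"hand": 150,"dx": 0,"dy": 0,"dz": -0.05,"rx": 0,"ry": 0,"rz": 0}
    - {"hand": 150,"dx": 0,"dy": 0,"dz": 0,"rx": 0,"ry": 0,"rz": 0}

```text
clock: 24.45
position: [469.5, 344.3, 146.4]
tcp_rot: [3.138, 0.006, -3.015]
wrist_force: [0.7, 0.9, -1.2]
opening: 35.3
gripper_force: 0.0
```

```bash
python3 - <<'E'
from h import *
ims=[]
for n in ("top","side"):
    p=ctrl.camera(n)
    im=rect(p,(569,-58,0),9.,(-100,100),(-100,100))[:,:,::-1].copy();ims.append(cv2.convertScaleAbs(im,alpha=1.6))
    im=rect(p,(479,255.2,.127),42.,(-100,100),(-120,120))[:,:,::-1].copy();im=cv2.convertScaleAbs(im,alpha=1.6)
    ims.append(im)
out=np.hstack(ims[:2]);out=np.vstack([out,np.hstack(ims[2:])]);out=cv2.resize(out,None,fx=1.5,fy=1.5)
cv2.imwrite("pics/w1.png",out)
E
```

```text
(no output)
```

View pics/w1.png

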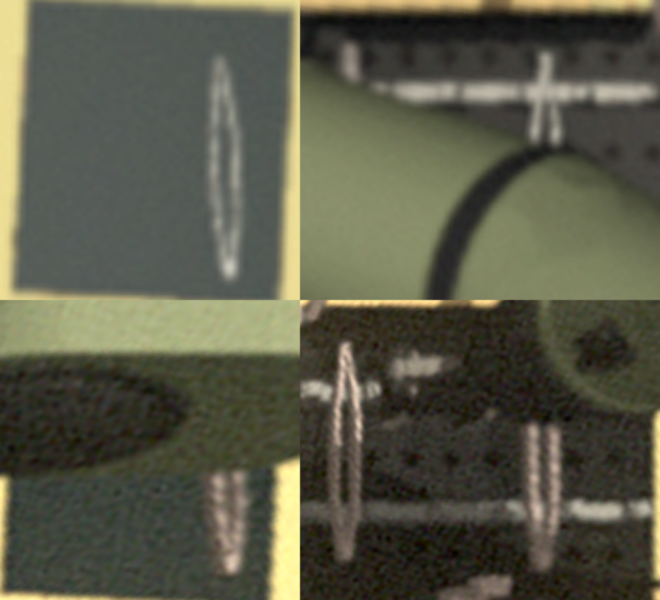

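Request:
servo_tool:
  increments:
    - {"hand": 150,"dx": 0,"dy": 0,"dz": 0,"rx": 0,"ry": 0,"rz": 0.072}
    - {"hand": 150,"dx": -0.0048,"dy": -0.035,"dz": 0,"rx": 0,"ry": 0,"rz": 0}
    - {"hand": 150,"dx": -0.0048,"dy": -0.035,"dz": 0,"rx": 0,"ry": 0,"rz": 0}
    - {"hand": 150,"dx": -0.0048,"dy": -0.035,"dz": 0,"rx": 0,"ry": 0,"rz": 0}
    - {"hand": 150,"dx": -0.0048,"dy": -0.035,"dz": 0,"rx": 0,"ry": 0,"rz": 0}
    - {"hand": 150,"dx": -0.0048,"dy": -0.035,"dz": 0,"rx": 0,"ry": 0,"rz": 0}
    - {"hand": 150,"dx": -0.0048,"dy": -0.035,"dz": 0,"rx": 0,"ry": 0,"rz": 0}
    - {"hand": 150,"dx": -0.0048,"dy": -0.035,"dz": 0,"rx": 0,"ry": 0,"rz": 0}

```text
clock: 25.35
position: [514.8, 97.7, 139.8]
tcp_rot: [-3.141, -0.002, -3.087]
wrist_force: [1.5, -0.8, -0.1]
opening: 35.5
gripper_force: 0.0
```

Request:
servo_tool:
  increments:
    - {"hand": 140,"dx": -0.0048,"dy": -0.035,"dz": 0,"rx": 0,"ry": 0,"rz": 0}
    - {"hand": 140,"dx": -0.0048,"dy": -0.035,"dz": 0,"rx": 0,"ry": 0,"rz": 0}
    - {"hand": 140,"dx": -0.0048,"dy": -0.035,"dz": 0,"rx": 0,"ry": 0,"rz": 0}
    - {"hand": 140,"dx": -0.0048,"dy": -0.035,"dz": 0.02,"rx": 0,"ry": 0,"rz": 0}
    - {"hand": 140,"dx": -0.0048,"dy": -0.035,"dz": 0.03,"rx": 0,"ry": 0,"rz": 0}
    - {"hand": 140,"dx": -0.0048,"dy": -0.035,"dz": 0.03,"rx": 0,"ry": 0,"rz": 0}
    - {"hand": 140,"dx": 0,"dy": 0,"dz": 0,"rx": 0,"ry": 0,"rz": 0}
    - {"hand": 140,"dx": 0,"dy": 0,"dz": 0,"rx": 0,"ry": 0,"rz": 0}

```text
clock: 26.15
position: [554.3, -108.9, 59.2]
tcp_rot: [3.14, -0.003, -3.088]
wrist_force: [0.3, 0.3, 0.6]
opening: 38.6
gripper_force: 0.0
```

```bash
python3 go.py 557 -108 6.5 -3.087; python3 - <<'E'
from h import *
ims=[]
for n in ("top","side"):
    p=ctrl.camera(n)
    im=rect(p,(557,-108,.0546),12.,(-90,90),(-70,70))[:,:,::-1].copy();im=cv2.convertScaleAbs(im,alpha=1.6)
    im[::5,70]=(0,255,255);im[90,::5]=(0,255,255);ims.append(im)
cv2.imwrite("pics/w2.png",cv2.resize(np.hstack(ims),None,fx=2,fy=2))
E
```

```text
t 26.1 pos [ 554.3 -108.9   59.2] rot [ 3.140e+00 -3.000e-03 -3.088e+00] q [ 0.74  0.88 -0.98  1.85  0.91  0.94  0.96] F [0.3 0.3 0.6] open 38.6 0.0
rz -0.0013 rows 0.008590878735137196 then tool mm [-2.7  0.8 52.7] rows 1.055227690689966
```

View pics/w2.png

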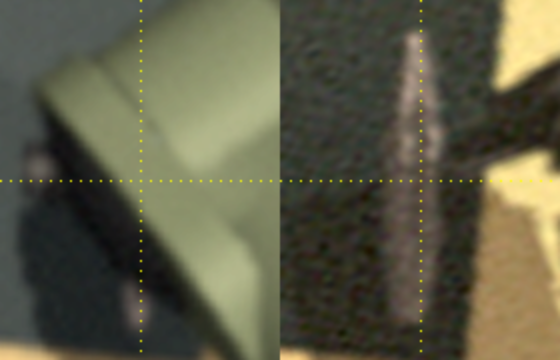

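Request:
servo_tool:
  increments:
    - {"hand": 140,"dx": -0.0027,"dy": 0.0023,"dz": 0.02,"rx": 0,"ry": 0,"rz": 0}
    - {"hand": 140,"dx": 0,"dy": 0,"dz": 0.02,"rx": 0,"ry": 0,"rz": 0}
    - {"hand": 140,"dx": 0,"dy": 0,"dz": 0.012,"rx": 0,"ry": 0,"rz": 0}
    - {"hand": 140,"dx": 0,"dy": 0,"dz": 0,"rx": 0,"ry": 0,"rz": 0}
    - {"hand": 190,"dx": 0,"dy": 0,"dz": 0,"rx": 0,"ry": 0,"rz": 0}
    - {"hand": 220,"dx": 0,"dy": 0,"dz": 0,"rx": 0,"ry": 0,"rz": 0}
    - {"hand": 250,"dx": 0,"dy": 0,"dz": 0,"rx": 0,"ry": 0,"rz": 0}
    - {"hand": 250,"dx": 0,"dy": 0,"dz": 0,"rx": 0,"ry": 0,"rz": 0}

```text
clock: 27.05
position: [558.4, -106.1, 9.8]
tcp_rot: [3.142, 0.001, -3.087]
wrist_force: [-2.0, 1.7, 7.5]
opening: 15.0
gripper_force: 31.2
```

```bash
python3 go.py 557 -106.5 6.5 -3.087
```

```text
t 27.1 pos [ 558.4 -106.1    9.8] rot [ 3.142e+00  1.000e-03 -3.087e+00] q [ 0.7   0.95 -0.92  1.85  0.99  0.88  0.9 ] F [-2.   1.7  7.5] open 15.0 31.246621012687683
rz -0.0001 rows 0.0009911418691653342 then tool mm [ 1.4 -0.4  3.3] rows 0.07250557229163576
```

Request:
servo_tool:
  increments:
    - {"hand": 250,"dx": 0,"dy": 0,"dz": 0,"rx": 0,"ry": 0,"rz": 0}
    - {"hand": 250,"dx": 0,"dy": 0,"dz": -0.02,"rx": 0,"ry": 0,"rz": 0}
    - {"hand": 250,"dx": 0,"dy": 0,"dz": -0.03,"rx": 0,"ry": 0,"rz": 0}
    - {"hand": 250,"dx": 0,"dy": 0,"dz": -0.04,"rx": 0,"ry": 0,"rz": -0.0364}
    - {"hand": 250,"dx": 0,"dy": 0,"dz": -0.04,"rx": 0,"ry": 0,"rz": -0.036}
    - {"hand": 250,"dx": 0.003,"dy": 0.0335,"dz": 0,"rx": 0,"ry": 0,"rz": 0}
    - {"hand": 250,"dx": 0.003,"dy": 0.0335,"dz": 0,"rx": 0,"ry": 0,"rz": 0}
    - {"hand": 250,"dx": 0.003,"dy": 0.0335,"dz": 0,"rx": 0,"ry": 0,"rz": 0}
  grip_force: 40

```text
clock: 27.85
position: [536.0, -7.1, 139.6]
tcp_rot: [-3.141, 0.001, -3.016]
wrist_force: [-0.6, 0.4, -0.6]
opening: 14.5
gripper_force: 39.2
```

Request:
servo_tool:
  increments:
    - {"hand": 250,"dx": 0.003,"dy": 0.0335,"dz": 0,"rx": 0,"ry": 0,"rz": 0}
    - {"hand": 250,"dx": 0.003,"dy": 0.0335,"dz": 0,"rx": 0,"ry": 0,"rz": 0}
    - {"hand": 250,"dx": 0.003,"dy": 0.0335,"dz": 0,"rx": 0,"ry": 0,"rz": 0}
    - {"hand": 250,"dx": 0.003,"dy": 0.0335,"dz": 0,"rx": 0,"ry": 0,"rz": 0}
    - {"hand": 250,"dx": 0.003,"dy": 0.0335,"dz": 0,"rx": 0,"ry": 0,"rz": 0}
    - {"hand": 250,"dx": 0.003,"dy": 0.0335,"dz": 0,"rx": 0,"ry": 0,"rz": 0}
    - {"hand": 250,"dx": 0.003,"dy": 0.0335,"dz": 0,"rx": 0,"ry": 0,"rz": 0}
    - {"hand": 250,"dx": 0.003,"dy": 0.0335,"dz": 0.02,"rx": 0,"ry": 0,"rz": 0}

```text
clock: 28.65
position: [479.2, 256.9, 120.7]
tcp_rot: [3.141, 0.004, -3.015]
wrist_force: [1.2, 0.4, -0.5]
opening: 14.3
gripper_force: 39.2
```

Request:
servo_tool:
  increments:
    - {"hand": 250,"dx": 0,"dy": 0,"dz": 0.02,"rx": 0,"ry": 0,"rz": 0}
    - {"hand": 250,"dx": 0,"dy": 0,"dz": 0,"rx": 0,"ry": 0,"rz": 0}
    - {"hand": 250,"dx": 0,"dy": 0,"dz": 0,"rx": 0,"ry": 0,"rz": 0}
    - {"hand": 250,"dx": 0,"dy": 0,"dz": 0,"rx": 0,"ry": 0,"rz": 0}

```text
clock: 29.05
position: [479.2, 254.6, 99.9]
tcp_rot: [3.141, 0.001, -3.016]
wrist_force: [0.5, -0.7, 0.2]
opening: 13.8
gripper_force: 39.2
```

```bash
python3 go.py 479 255.2 37 -3.0146; python3 - <<'E'
from h import *
p=ctrl.camera("side");save(p,"pics/w3.png",(170,190,330,310),4)
E
```

```text
t 29.1 pos [479.2 254.6  99.9] rot [ 3.141e+00  1.000e-03 -3.016e+00] q [ 0.1   0.79 -1.02  1.89  0.84  0.96  0.37] F [ 0.5 -0.7  0.2] open 13.8 39.22275960445404
rz -0.0015 rows 0.010097185892678693 then tool mm [ 0.2  0.7 62.9] rows 1.2571780419538323
```

View pics/w3.png

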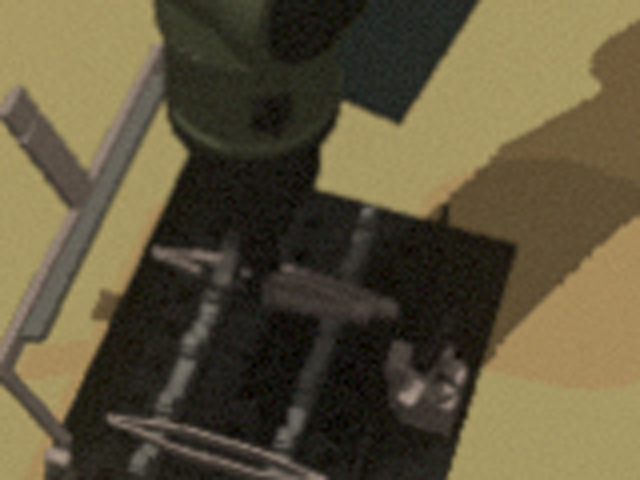

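Request:
servo_tool:
  increments:
    - {"hand": 250,"dx": 0,"dy": 0.0007,"dz": 0.03,"rx": 0,"ry": 0,"rz": 0}
    - {"hand": 250,"dx": 0,"dy": 0,"dz": 0.02,"rx": 0,"ry": 0,"rz": 0}
    - {"hand": 250,"dx": 0,"dy": 0,"dz": 0.01,"rx": 0,"ry": 0,"rz": 0}
    - {"hand": 250,"dx": 0,"dy": 0,"dz": 0,"rx": 0,"ry": 0,"rz": 0}
    - {"hand": 250,"dx": 0,"dy": 0,"dz": 0,"rx": 0,"ry": 0,"rz": 0}

```text
clock: 29.6
position: [478.9, 255.9, 39.7]
tcp_rot: [3.141, 0.001, -3.015]
wrist_force: [-0.0, -0.1, -0.2]
opening: 14.2
gripper_force: 39.2
```

```bash
python3 go.py 479 255.2 37 -3.0146
```

```text
t 29.6 pos [478.9 255.9  39.7] rot [ 3.141e+00  1.000e-03 -3.015e+00] q [ 0.05  0.88 -0.95  1.91  0.94  0.88  0.3 ] F [-0.  -0.1 -0.2] open 14.2 39.228376150131226
rz -0.0006 rows 0.003999124815510146 then tool mm [-0.  -0.7  2.7] rows 0.05632719324522134
```

Lower a bit more until light contact, release and rise clear for a check.

Request:
servo_tool:
  increments:
    - {"hand": 250,"dx": 0,"dy": 0,"dz": 0.002,"rx": 0,"ry": 0,"rz": 0}
    - {"hand": 250,"dx": 0,"dy": 0,"dz": 0.001,"rx": 0,"ry": 0,"rz": 0}
    - {"hand": 225,"dx": 0,"dy": 0,"dz": 0,"rx": 0,"ry": 0,"rz": 0}
    - {"hand": 182,"dx": 0,"dy": 0,"dz": 0,"rx": 0,"ry": 0,"rz": 0}
    - {"hand": 175,"dx": 0,"dy": 0,"dz": 0,"rx": 0,"ry": 0,"rz": 0}
    - {"hand": 175,"dx": 0,"dy": 0,"dz": -0.03,"rx": 0,"ry": 0,"rz": 0}
    - {"hand": 130,"dx": 0,"dy": 0,"dz": -0.05,"rx": 0,"ry": 0,"rz": 0}
    - {"hand": 130,"dx": 0,"dy": 0,"dz": -0.05,"rx": 0,"ry": 0,"rz": 0}

```text
clock: 30.4
position: [477.8, 255.7, 167.2]
tcp_rot: [3.141, -0.002, -3.014]
wrist_force: [1.5, 0.2, -0.1]
opening: 41.7
gripper_force: 0.0
```

Request:
servo_tool:
  increments:
    - {"hand": 130,"dx": -0.03,"dy": 0,"dz": -0.05,"rx": 0,"ry": 0,"rz": 0}
    - {"hand": 130,"dx": -0.04,"dy": 0,"dz": -0.03,"rx": 0,"ry": 0,"rz": 0}
    - {"hand": 130,"dx": -0.04,"dy": 0,"dz": -0.03,"rx": 0,"ry": 0,"rz": 0}
    - {"hand": 130,"dx": -0.03,"dy": 0,"dz": 0,"rx": 0,"ry": 0,"rz": 0}
    - {"hand": 130,"dx": 0,"dy": 0,"dz": 0,"rx": 0,"ry": 0,"rz": 0}

```text
clock: 30.9
position: [615.9, 272.7, 268.5]
tcp_rot: [3.141, 0.001, -3.018]
wrist_force: [-0.5, -0.3, -1.6]
opening: 42.1
gripper_force: 0.0
```

```bash
python3 go.py 615 272.4 181 -3.0146; python3 - <<'E'
from h import *
rows=[]
for n in ("top","side"):
    p=ctrl.camera(n)
    a=rect(p,(479,255.2,.127),42.,(-110,110),(-120,120));b=rect(p,(505.4,-299.4,.1865),42.,(-110,110),(-110,110))
    rows.append(np.hstack([a,b])[:,:,::-1])
im=cv2.convertScaleAbs(np.vstack(rows),alpha=1.7)
for y in(88,44,0,-44,-88): im[::6,120-y]=(0,255,255)
for y in(66,22,-22,-66): im[::6,350-y]=(0,255,255)
cv2.imwrite("pics/c1.png",cv2.resize(im,None,fx=1.3,fy=1.3))
E
```

```text
t 30.9 pos [615.9 272.7 268.5] rot [ 3.141e+00  1.000e-03 -3.018e+00] q [ 0.09  0.78 -1.09  1.38  0.68  1.38  0.7 ] F [-0.5 -0.3 -1.6] open 42.1 0.0
rz -0.003 rows 0.020424860774844636 then tool mm [ 1.  -0.1 87.5] rows 1.7503116855440126
```

View pics/c1.png

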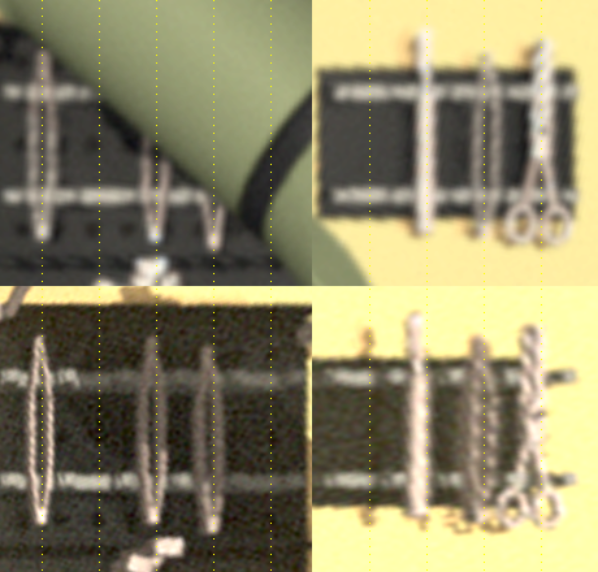

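Request:
servo_tool:
  increments:
    - {"hand": 130,"dx": 0.001,"dy": 0,"dz": 0.03,"rx": 0,"ry": 0,"rz": -0.003}
    - {"hand": 130,"dx": 0,"dy": 0,"dz": 0.03,"rx": 0,"ry": 0,"rz": 0}
    - {"hand": 130,"dx": 0,"dy": 0,"dz": 0.029,"rx": 0,"ry": 0,"rz": 0}
    - {"hand": 130,"dx": 0,"dy": 0,"dz": 0,"rx": 0,"ry": 0,"rz": 0}
    - {"hand": 170,"dx": 0,"dy": 0,"dz": 0,"rx": 0,"ry": 0,"rz": 0}
    - {"hand": 200,"dx": 0,"dy": 0,"dz": 0,"rx": 0,"ry": 0,"rz": 0}
    - {"hand": 200,"dx": 0,"dy": 0,"dz": 0,"rx": 0,"ry": 0,"rz": 0}
    - {"hand": 200,"dx": 0,"dy": 0,"dz": 0,"rx": 0,"ry": 0,"rz": 0}
  grip_force: 25

```text
clock: 31.8
position: [612.1, 272.1, 181.3]
tcp_rot: [-3.14, 0.001, -3.012]
wrist_force: [-3.7, -5.2, -1.1]
opening: 23.8
gripper_force: 28.7
```

```bash
python3 go.py 616 272.7 178 -3.0146
```

```text
t 31.8 pos [612.1 272.1 181.3] rot [-3.140e+00  1.000e-03 -3.012e+00] q [ 0.08  0.85 -1.04  1.48  0.76  1.25  0.64] F [-3.7 -5.2 -1.1] open 23.8 28.68207558989525
rz 0.0022 rows 0.014531505763274988 then tool mm [-3.9  0.1  3.3] rows 0.10270958244510071
```

```bash
python3 -c "
import numpy as np
f=np.linspace(1.955,.02,17);R=144.5
print(np.round(np.diff(R*np.cos(f)),1).tolist(),np.round(-np.diff(R*np.sin(f)),1).tolist())"
```

```text
[16.6, 17.1, 17.4, 17.5, 17.2, 16.8, 16.1, 15.1, 14.0, 12.6, 11.1, 9.3, 7.5, 5.5, 3.5, 1.4] [-5.6, -3.5, -1.4, 0.7, 2.8, 4.8, 6.8, 8.7, 10.5, 12.1, 13.5, 14.8, 15.8, 16.6, 17.1, 17.4]
```

Request:
servo_tool:
  increments:
    - {"hand": 200,"dx": 0.0166,"dy": 0,"dz": -0.0056,"rx": 0,"ry": 0,"rz": 0}
    - {"hand": 200,"dx": 0.0171,"dy": 0,"dz": -0.0035,"rx": 0,"ry": 0,"rz": 0}
    - {"hand": 200,"dx": 0.0174,"dy": 0,"dz": -0.0014,"rx": 0,"ry": 0,"rz": 0}
    - {"hand": 200,"dx": 0.0175,"dy": 0,"dz": 0.0007,"rx": 0,"ry": 0,"rz": 0}
    - {"hand": 200,"dx": 0.0172,"dy": 0,"dz": 0.0028,"rx": 0,"ry": 0,"rz": 0}
    - {"hand": 200,"dx": 0.0168,"dy": 0,"dz": 0.0048,"rx": 0,"ry": 0,"rz": 0}
    - {"hand": 200,"dx": 0.0161,"dy": 0,"dz": 0.0068,"rx": 0,"ry": 0,"rz": 0}
    - {"hand": 200,"dx": 0,"dy": 0,"dz": 0,"rx": 0,"ry": 0,"rz": 0}

```text
clock: 32.6
position: [493.4, 257.0, 176.6]
tcp_rot: [-3.14, 0.002, -3.011]
wrist_force: [-0.5, -4.7, 5.9]
opening: 23.6
gripper_force: 32.1
```

Request:
servo_tool:
  increments:
    - {"hand": 200,"dx": 0.0151,"dy": 0,"dz": 0.0087,"rx": 0,"ry": 0,"rz": 0}
    - {"hand": 200,"dx": 0.014,"dy": 0,"dz": 0.0105,"rx": 0,"ry": 0,"rz": 0}
    - {"hand": 200,"dx": 0.0126,"dy": 0,"dz": 0.0121,"rx": 0,"ry": 0,"rz": 0}
    - {"hand": 200,"dx": 0.0111,"dy": 0,"dz": 0.0135,"rx": 0,"ry": 0,"rz": 0}
    - {"hand": 200,"dx": 0.0093,"dy": 0,"dz": 0.0148,"rx": 0,"ry": 0,"rz": 0}
    - {"hand": 200,"dx": 0,"dy": 0,"dz": 0,"rx": 0,"ry": 0,"rz": 0}

```text
clock: 33.2
position: [432.1, 249.3, 116.0]
tcp_rot: [-3.141, 0.0, -3.011]
wrist_force: [-7.4, -5.4, 7.0]
opening: 23.4
gripper_force: 37.5
```

Request:
servo_tool:
  increments:
    - {"hand": 200,"dx": 0.0075,"dy": 0,"dz": 0.0158,"rx": 0,"ry": 0,"rz": 0}
    - {"hand": 200,"dx": 0.0055,"dy": 0,"dz": 0.0166,"rx": 0,"ry": 0,"rz": 0}
    - {"hand": 200,"dx": 0.0035,"dy": 0,"dz": 0.013,"rx": 0,"ry": 0,"rz": 0}
    - {"hand": 200,"dx": 0,"dy": 0,"dz": 0,"rx": 0,"ry": 0,"rz": 0}

```text
clock: 33.6
position: [417.1, 247.4, 70.1]
tcp_rot: [-3.141, 0.001, -3.012]
wrist_force: [1.6, -3.4, 0.6]
opening: 23.2
gripper_force: 41.4
```

```bash
python3 go.py 417.5 247.5 47 -3.0146
```

```text
t 33.6 pos [417.1 247.4  70.1] rot [-3.141e+00  1.000e-03 -3.012e+00] q [ 0.06  0.77 -1.    2.05  0.9   0.84  0.22] F [ 1.6 -3.4  0.6] open 23.2 41.445755660533905
rz 0.0028 rows 0.01907108507551736 then tool mm [-0.4  0.  23.1] rows 0.4627564537684828
```

Request:
servo_tool:
  increments:
    - {"hand": 200,"dx": 0.0005,"dy": 0,"dz": 0.01,"rx": 0,"ry": 0,"rz": 0}
    - {"hand": 200,"dx": 0,"dy": 0,"dz": 0.008,"rx": 0,"ry": 0,"rz": 0}
    - {"hand": 200,"dx": 0,"dy": 0,"dz": 0,"rx": 0,"ry": 0,"rz": 0}

```text
clock: 33.9
position: [415.9, 247.3, 52.3]
tcp_rot: [-3.141, -0.001, -3.012]
wrist_force: [-6.6, -4.0, 2.1]
opening: 23.1
gripper_force: 42.6
```

Request:
servo_tool:
  increments:
    - {"hand": 200,"dx": 0,"dy": 0,"dz": 0.003,"rx": 0,"ry": 0,"rz": 0}
    - {"hand": 200,"dx": 0,"dy": 0,"dz": 0.001,"rx": 0,"ry": 0,"rz": 0}
    - {"hand": 200,"dx": 0,"dy": 0,"dz": 0,"rx": 0,"ry": 0,"rz": 0}

```text
clock: 34.2
position: [415.8, 247.2, 48.8]
tcp_rot: [-3.141, -0.001, -3.012]
wrist_force: [-7.8, -3.4, 2.0]
opening: 23.3
gripper_force: 42.8
```

Request:
servo_tool:
  increments:
    - {"hand": 170,"dx": 0,"dy": 0,"dz": 0,"rx": 0,"ry": 0,"rz": 0}
    - {"hand": 120,"dx": 0,"dy": 0,"dz": 0,"rx": 0,"ry": 0,"rz": 0}
    - {"hand": 120,"dx": 0,"dy": 0,"dz": 0,"rx": 0,"ry": 0,"rz": 0}
    - {"hand": 120,"dx": 0,"dy": 0,"dz": -0.03,"rx": 0,"ry": 0,"rz": 0}
    - {"hand": 120,"dx": 0,"dy": 0,"dz": -0.04,"rx": 0,"ry": 0,"rz": 0}
    - {"hand": 100,"dx": 0,"dy": 0,"dz": -0.035,"rx": 0,"ry": 0,"rz": 0}
    - {"hand": 100,"dx": 0,"dy": 0,"dz": 0,"rx": 0,"ry": 0,"rz": 0.1412}
    - {"hand": 100,"dx": 0,"dy": 0,"dz": 0,"rx": 0,"ry": 0,"rz": 0.1412}

```text
clock: 35.0
position: [416.7, 247.4, 154.2]
tcp_rot: [3.14, 0.002, 2.983]
wrist_force: [0.5, -0.2, -1.2]
opening: 51.9
gripper_force: 0.0
```

Request:
servo_tool:
  increments:
    - {"hand": 100,"dx": 0,"dy": 0,"dz": 0,"rx": 0,"ry": 0,"rz": 0.1412}
    - {"hand": 100,"dx": 0,"dy": 0,"dz": 0,"rx": 0,"ry": 0,"rz": 0.1412}
    - {"hand": 100,"dx": 0,"dy": 0,"dz": 0,"rx": 0,"ry": 0,"rz": 0.1412}
    - {"hand": 100,"dx": 0,"dy": 0,"dz": 0,"rx": 0,"ry": 0,"rz": 0.1412}
    - {"hand": 100,"dx": 0,"dy": 0,"dz": 0,"rx": 0,"ry": 0,"rz": 0.1412}
    - {"hand": 100,"dx": 0,"dy": 0,"dz": 0,"rx": 0,"ry": 0,"rz": 0.1412}
    - {"hand": 100,"dx": 0,"dy": 0,"dz": 0,"rx": 0,"ry": 0,"rz": 0.1412}
    - {"hand": 100,"dx": 0,"dy": 0,"dz": 0,"rx": 0,"ry": 0,"rz": 0.1412}

```text
clock: 35.8
position: [416.1, 247.4, 153.4]
tcp_rot: [3.141, -0.0, 1.854]
wrist_force: [0.3, 0.1, 0.3]
opening: 52.0
gripper_force: 0.0
```

Request:
servo_tool:
  increments:
    - {"hand": 100,"dx": 0,"dy": 0,"dz": 0,"rx": 0,"ry": 0,"rz": 0.1412}
    - {"hand": 100,"dx": 0,"dy": 0,"dz": 0,"rx": 0,"ry": 0,"rz": 0.1412}
    - {"hand": 100,"dx": 0,"dy": 0,"dz": 0,"rx": 0,"ry": 0,"rz": 0.1412}
    - {"hand": 100,"dx": -0.0074,"dy": -0.0258,"dz": 0,"rx": 0,"ry": 0,"rz": 0}
    - {"hand": 100,"dx": -0.0074,"dy": -0.0258,"dz": 0,"rx": 0,"ry": 0,"rz": 0}
    - {"hand": 100,"dx": 0,"dy": 0,"dz": 0,"rx": 0,"ry": 0,"rz": 0}
    - {"hand": 100,"dx": 0,"dy": 0,"dz": 0,"rx": 0,"ry": 0,"rz": 0}

```text
clock: 36.5
position: [363.1, 239.8, 153.5]
tcp_rot: [3.141, -0.001, 1.436]
wrist_force: [0.8, -0.3, -0.1]
opening: 52.2
gripper_force: 0.0
```

```bash
python3 go.py 362.7 239.5 85 1.436; python3 - <<'E'
from h import *
p=ctrl.camera("side");save(p,"pics/z1.png",(170,200,330,320),4)
E
```

```text
t 36.5 pos [363.1 239.8 153.5] rot [ 3.141e+00 -1.000e-03  1.436e+00] q [-0.15  0.42 -0.71  2.13  0.41  0.73 -1.26] F [ 0.8 -0.3 -0.1] open 52.2 0.0
rz 0.0005 rows 0.0031503000830630334 then tool mm [-0.3 -0.3 68.5] rows 1.3709909802350635
```

View pics/z1.png

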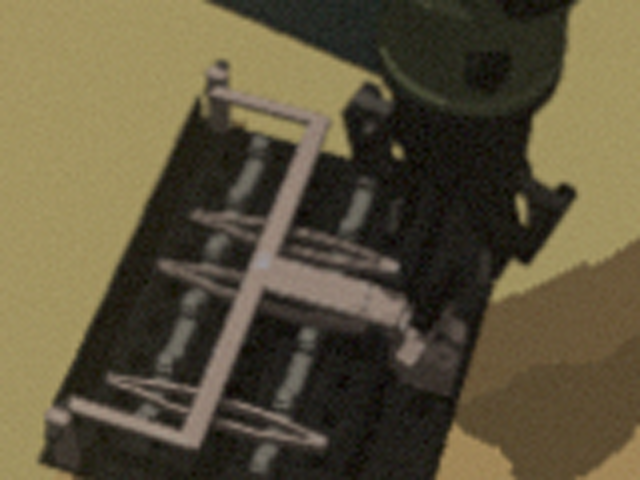

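Request:
servo_tool:
  increments:
    - {"hand": 110,"dx": 0,"dy": 0,"dz": 0.03,"rx": 0,"ry": 0,"rz": 0}
    - {"hand": 110,"dx": 0,"dy": 0,"dz": 0.025,"rx": 0,"ry": 0,"rz": 0}
    - {"hand": 110,"dx": 0,"dy": 0,"dz": 0.0135,"rx": 0,"ry": 0,"rz": 0}
    - {"hand": 110,"dx": 0,"dy": 0,"dz": 0,"rx": 0,"ry": 0,"rz": 0}
    - {"hand": 190,"dx": 0,"dy": 0,"dz": 0,"rx": 0,"ry": 0,"rz": 0}
    - {"hand": 215,"dx": 0,"dy": 0,"dz": 0,"rx": 0,"ry": 0,"rz": 0}
    - {"hand": 240,"dx": 0,"dy": 0,"dz": 0,"rx": 0,"ry": 0,"rz": 0}
    - {"hand": 240,"dx": 0,"dy": 0,"dz": 0,"rx": 0,"ry": 0,"rz": 0}
  grip_force: 60

```text
clock: 37.35
position: [363.3, 239.9, 85.5]
tcp_rot: [3.14, -0.001, 1.436]
wrist_force: [-3.7, -1.3, 7.5]
opening: 12.9
gripper_force: 58.6
```

Request:
servo_tool:
  increments:
    - {"hand": 240,"dx": 0,"dy": 0,"dz": 0,"rx": 0,"ry": 0,"rz": 0}
    - {"hand": 240,"dx": 0,"dy": 0,"dz": -0.004,"rx": 0,"ry": 0,"rz": 0}
    - {"hand": 240,"dx": 0,"dy": 0,"dz": -0.004,"rx": 0,"ry": 0,"rz": 0}
    - {"hand": 240,"dx": 0,"dy": 0,"dz": -0.002,"rx": 0,"ry": 0,"rz": 0}
    - {"hand": 240,"dx": 0,"dy": 0,"dz": 0,"rx": 0,"ry": 0,"rz": 0}

```text
clock: 37.85
position: [363.0, 239.6, 94.9]
tcp_rot: [3.141, -0.001, 1.436]
wrist_force: [0.4, 3.3, -10.2]
opening: 12.6
gripper_force: 58.6
```

```bash
python3 go.py 362.7 239.5 95 0.127
```

```text
t 37.9 pos [363.  239.6  94.9] rot [ 3.141e+00 -1.000e-03  1.436e+00] q [-0.23  0.52 -0.62  2.17  0.54  0.6  -1.38] F [  0.4   3.3 -10.2] open 12.6 58.57430934906006
rz 1.3085 rows 8.781976379792496 then tool mm [-0.4  0.  -0.1] rows 0.00735401200114536
```

Request:
servo_tool:
  increments:
    - {"hand": 240,"dx": 0,"dy": 0,"dz": 0,"rx": 0,"ry": 0,"rz": 0.1309}
    - {"hand": 240,"dx": 0,"dy": 0,"dz": 0,"rx": 0,"ry": 0,"rz": 0.1309}
    - {"hand": 240,"dx": 0,"dy": 0,"dz": 0,"rx": 0,"ry": 0,"rz": 0.1309}
    - {"hand": 240,"dx": 0,"dy": 0,"dz": 0,"rx": 0,"ry": 0,"rz": 0.1309}
    - {"hand": 240,"dx": 0,"dy": 0,"dz": 0,"rx": 0,"ry": 0,"rz": 0.1309}
    - {"hand": 240,"dx": 0,"dy": 0,"dz": 0,"rx": 0,"ry": 0,"rz": 0.1309}
    - {"hand": 240,"dx": 0,"dy": 0,"dz": 0,"rx": 0,"ry": 0,"rz": 0}

```text
clock: 38.55
position: [362.6, 239.8, 94.6]
tcp_rot: [-3.141, -0.0, 0.648]
wrist_force: [-0.1, 3.4, -9.6]
opening: 12.6
gripper_force: 58.7
```

Request:
servo_tool:
  increments:
    - {"hand": 240,"dx": 0,"dy": 0,"dz": 0,"rx": 0,"ry": 0,"rz": 0.1309}
    - {"hand": 240,"dx": 0,"dy": 0,"dz": 0,"rx": 0,"ry": 0,"rz": 0.1309}
    - {"hand": 240,"dx": 0,"dy": 0,"dz": 0,"rx": 0,"ry": 0,"rz": 0.1309}
    - {"hand": 240,"dx": 0,"dy": 0,"dz": 0,"rx": 0,"ry": 0,"rz": 0.1309}
    - {"hand": 240,"dx": 0,"dy": 0,"dz": 0,"rx": 0,"ry": 0,"rz": 0}
    - {"hand": 240,"dx": 0,"dy": 0,"dz": 0,"rx": 0,"ry": 0,"rz": 0}

```text
clock: 39.15
position: [362.6, 240.0, 94.5]
tcp_rot: [-3.141, 0.0, 0.132]
wrist_force: [-0.9, 5.3, -10.2]
opening: 12.6
gripper_force: 58.7
```

```bash
python3 go.py 362.7 239.5 95 0.127; python3 -c "
from station import ctrl;print(ctrl.get_state()['moment'])"
```

```text
t 39.1 pos [362.6 240.   94.5] rot [-3.141  0.     0.132] q [-0.5   0.47 -0.28  2.19  0.25  0.52 -2.41] F [ -0.9   5.3 -10.2] open 12.6 58.70338797569275
rz 0.0048 rows 0.03239174210792097 then tool mm [ 0.1  0.5 -0.5] rows 0.0137629095632115
[ 1.30824073  0.26008705 -0.04087951]
```

Lower into the locked notch, release and withdraw.

Request:
servo_tool:
  increments:
    - {"hand": 240,"dx": 0,"dy": 0,"dz": 0.003,"rx": 0,"ry": 0,"rz": 0.005}
    - {"hand": 240,"dx": 0,"dy": 0,"dz": 0.004,"rx": 0,"ry": 0,"rz": 0}
    - {"hand": 240,"dx": 0,"dy": 0,"dz": 0.003,"rx": 0,"ry": 0,"rz": 0}
    - {"hand": 240,"dx": 0,"dy": 0,"dz": 0,"rx": 0,"ry": 0,"rz": 0}

```text
clock: 39.55
position: [363.0, 240.2, 85.2]
tcp_rot: [-3.141, -0.001, 0.127]
wrist_force: [-5.6, 2.7, 19.3]
opening: 12.8
gripper_force: 64.4
```

Request:
servo_tool:
  increments:
    - {"hand": 200,"dx": 0,"dy": 0,"dz": 0,"rx": 0,"ry": 0,"rz": 0}
    - {"hand": 140,"dx": 0,"dy": 0,"dz": 0,"rx": 0,"ry": 0,"rz": 0}
    - {"hand": 100,"dx": 0,"dy": 0,"dz": 0,"rx": 0,"ry": 0,"rz": 0}
    - {"hand": 100,"dx": 0,"dy": 0,"dz": 0,"rx": 0,"ry": 0,"rz": 0}
    - {"hand": 100,"dx": 0,"dy": 0,"dz": -0.03,"rx": 0,"ry": 0,"rz": 0}
    - {"hand": 100,"dx": 0,"dy": 0,"dz": -0.05,"rx": 0,"ry": 0,"rz": 0}
    - {"hand": 100,"dx": 0.02,"dy": 0.03,"dz": -0.03,"rx": 0,"ry": 0,"rz": 0}
    - {"hand": 100,"dx": 0.02,"dy": 0.03,"dz": -0.02,"rx": 0,"ry": 0,"rz": 0}

```text
clock: 40.35
position: [410.7, 184.6, 217.1]
tcp_rot: [-3.141, -0.003, 0.125]
wrist_force: [1.5, 0.5, -0.4]
opening: 51.6
gripper_force: 0.0
```

Request:
servo_tool:
  increments:
    - {"hand": 100,"dx": 0.02,"dy": 0.045,"dz": 0,"rx": 0,"ry": 0,"rz": 0}
    - {"hand": 100,"dx": 0.01,"dy": 0.045,"dz": 0,"rx": 0,"ry": 0,"rz": 0}
    - {"hand": 100,"dx": 0.01,"dy": 0.045,"dz": 0,"rx": 0,"ry": 0,"rz": 0}
    - {"hand": 100,"dx": 0.01,"dy": 0.045,"dz": 0,"rx": 0,"ry": 0,"rz": 0}
    - {"hand": 100,"dx": 0.01,"dy": 0.045,"dz": 0,"rx": 0,"ry": 0,"rz": 0}
    - {"hand": 100,"dx": 0,"dy": 0,"dz": 0,"rx": 0,"ry": 0,"rz": 0}
    - {"hand": 100,"dx": 0,"dy": 0,"dz": 0,"rx": 0,"ry": 0,"rz": 0}

```text
clock: 41.05
position: [496.6, -32.1, 214.3]
tcp_rot: [-3.142, 0.001, 0.12]
wrist_force: [0.7, 1.1, -0.7]
opening: 51.5
gripper_force: 0.0
```

```bash
python3 - <<'E'
from h import *
p=ctrl.camera("side");im=p["pixels"][:,:,::-1]
a=cv2.resize(im[210:350,170:330],None,fx=4,fy=4,interpolation=cv2.INTER_CUBIC);cv2.imwrite("pics/z2.png",cv2.convertScaleAbs(a,alpha=1.4))
E
```

```text
(no output)
```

View pics/z2.png

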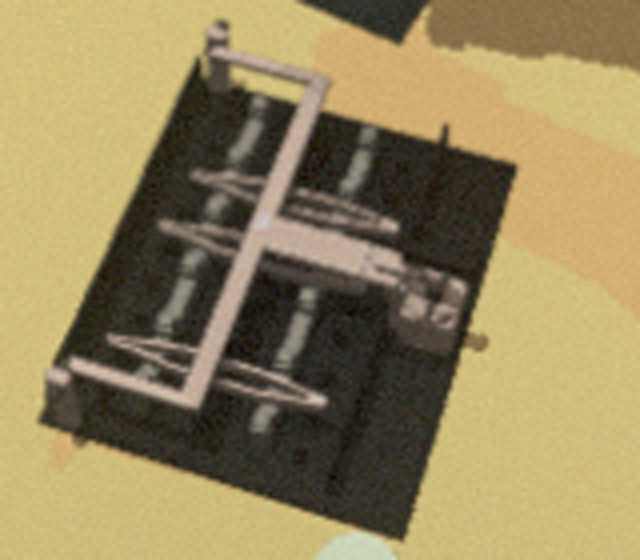

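```bash
python3 -c "
from station import ctrl;print(ctrl.job_done())"
```

```text
the job is handed in; nothing more can be done
None
```

I handed the job in at about 41 s: the scalpel is in the stock rack, one spare and the only washed pair on the mat are in the cassette, and the gate is shut with the latch snapped home. The last picture agrees, but the hand-in gave no verdict.

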